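# Open the draining instrument cassette and lay out the kit tray

## Robot

A 7-joint arm with a two-finger parallel gripper is mounted at the origin on a cart in front of the work surface, level with it; the furniture and walls round the work are solid. World frame = base frame: x ahead of the robot, y to its left, z up, the work surface at z = 0. Lengths are in m, angles in rad, forces in N, time in s.
With the tool pointing down it reaches from about 0.4 to 0.85 m from the base axis. Payload 4.5 kg.
Tool frame: the origin (TCP) lies at the very end of the fingers, on their centre line; the grasp point (between the pads) lies 19 mm behind it; z points along the fingers, y is the line along which they close (so a half turn about z gives the same grasp; the last joint's range is limited). The gripper opens to 88 mm and grips with 3 to 60 N. Pads are 18 mm wide; open, the fingers measure 123 mm over their backs; the gripper's body (75 mm by 187 mm) begins 45 mm behind the grasp point.
Start: joints at [-1.145, 0.689, -0.195, 1.565, 0.157, 0.902, -0.215], TCP at [0.239, 0.578, 0.239] pointing down, gripper open.
Joint ranges: [-3.01, 3.01], [-0.46, 2.08], [-1.47, 1.51], [0.13, 2.56], [-1, 4.14], [0.04, 2.09], [-2.66, 2.66]. Speed limits (rad/s): [2.57, 2.57, 3.14, 3.14, 3.14, 3.14, 3.14].

## Interface

Orientations are given as a rotation vector (axis times angle).
In Python, from station import state, read_camera, job_done gives the robot as it stands.
- The arm moves only by the tool step_arm, never from a script. Its argument "commands" is a list of rows, each a list of 2 entries, a list of its own where there are three numbers: the shift along the tool's x, y, z as a fraction of full scale, then the turn, a rotation vector about the tool's x, y, z as a fraction of full scale. A call has exactly 8 rows; each row shifts and turns the commanded pose from where the row before left it, along the tool's axes as they then stand; what a row does not reach is not made up. Full scale, the value 1, is 0.2 m for a shift and 6 degrees for a turn. A row lasts 1/12 s, in which the tool goes at most 41.7 mm and 7.16 degrees, less where a joint would pass 70% of its speed; a pose out of reach is approached as far as the arm can. A call with a number of a shift or a turn outside -1 to 1 is refused whole. A call with a gripper value outside its range is refused whole. "hand" is the closure, from 0 (fully open) to 1 (shut), set as the call begins (left out, the last holds). The fingers move at their own pace and stop on an object; the grip force is fixed at half the most. Time passes only in rows, so rows that do not move let the fingers close, or fill a call up. It gives the time, the measured TCP pose, the force, the opening and the grip force at its end, in the units of the state.
- state(): the state, without advancing time (a new reading comes with each control period).
- read_camera(name): name is "side" or "top"; returns a dict with "color" (400x640x3 uint8, red, green, blue), "fx", "fy", "cx", "cy" (pixels), "eye" and "attitude" of the camera in the world. Camera axes: x right, y up, looking along -z (the intrinsics and any distortion apply to the point x, -y, -z); pixel columns grow to the right and rows downward; lengths in m; the calibration is good to about 2 mm. A picture is of the moment at which its call begins. There is no depth.
- job_done(): hands the job in; it is judged then, once.
The state is a dict: "clock": time; "q": joint angles; "joint_velocities": joint speeds; "effort": joint torques, N m; "ee_pos": TCP position; "ee_rot": TCP orientation; "wrist_force": force on the tool from outside, world axes, zero at the start; "ft_torque": the same for the moment, N m; "grip_width": finger opening in m; "finger_force": force on a finger pad.
Only numpy, scipy, OpenCV 4.12 (cv2) and the standard library are available. Lean on these libraries where they do the work, as an engineer would, in place of code of your own. Each camera call takes 0.05 s, during which the arm holds its last target. There are 200 camera calls.

## Task

Lift the loose lid off the instrument cassette that leans on the sloping drain rack and set it down gently, right way up and flat, on a clear patch of the bench. Then lay the three instruments into the slots of the empty kit tray in their order of use, left to right as the robot sees the tray: forceps, probe, spatula, each lying flat in its slot on both rails, working end pointing away from the robot. Keep the instruments off the bare bench, and leave everything else standing where it is.

Things in the scene. Friction and masses are not known exactly. Their poses are not given: they have to be found in the camera images.
- rack: Fixed drain rack: steel wire frame in a shallow white drip tray 186 (x) x 194 (y) mm; about 105 mm high at the back. Origin on the bench under its middle; its low side faces its own -x, towards the robot (yaw up to 0.3 rad). It carries the cassette on a 30 degree slope and stands left or right of the centre line.
- cassette: Fixed open steel box on the rack, outer 146 (x, uphill) x 168 (y, level) x 28 mm, walls and floor 2 mm. Origin: centre of its underside, 62 mm above the bench; its z, square to the floor, leans 30 degrees towards the rack's low side. Inside, rails across y at x = -32 and +32 mm (8 mm thick), seats 12 mm above the underside; slots at y = -44, 0, +44 mm as in the kit tray.
- lid: Loose steel lid, 154 (x) x 176 (y) mm, skirt 14 mm deep, dark holes, 250 g. Origin: centre of the skirt's lower edge, z out of its top. It starts on the cassette with the same axes, origin 16 mm above the cassette's, the skirt round the outside of the walls (12 mm overlap, 2 mm play), not fastened. On the bench its origin is at z = 0.
- lid_handle (a point): Centre of the lid's black handle, 44 mm above the lid's origin along its z: a bar 12 mm thick (lid's x), 12 mm high, 96 mm long (lid's y) on posts at y = -46 and +46 mm; 24 mm free under the bar.
- forceps: Loose steel forceps (tweezers) lying flat, 130 mm long, 16 mm wide where gripped (its x), 9 mm high, 30 g; two arms that taper to points at -y. Origin: middle of its underside; own y runs along it to the joined end, z up. It starts in one of the cassette's slots (which varies), working end uphill, origin about 6 mm downhill of the cassette's middle.
- probe: Loose steel probe: flat handle 13 mm wide (its x), 8 mm high, y = -65 to +46 mm, then a thin needle, its point bent up; 135 mm long, 40 g. Origin: middle of its underside; own y runs along it to the working end, z up. It starts in one of the cassette's slots (which varies), working end uphill, origin about 6 mm downhill of the cassette's middle.
- spatula: Loose steel spatula: flat handle 13 mm wide (its x), 8 mm high, y = -65 to +42 mm, then a thin rounded blade 18 mm wide; 138 mm long, 40 g. Origin: middle of its underside; own y runs along it to the working end, z up. It starts in one of the cassette's slots (which varies), working end uphill, origin about 6 mm downhill of the cassette's middle.
- forceps_tip (a point): Working end of the forceps (its points), 62 mm from its origin along its -y.
- probe_tip (a point): Working end of the probe, 70 mm from its origin along its y.
- spatula_tip (a point): Working end of the spatula, 70 mm from its origin along its y.
- kit_tray: Fixed aluminium tray, level on the bench on the other side of the centre line from the rack: 184 (x) x 168 (y) mm, rim 20 mm high. Origin: centre of its underside; x away from the robot, y to the left (yaw up to 0.3 rad). Two notched rails across y at x = -32 and +32 mm; a seated instrument's origin is 12 mm above the tray's.
- slot_left (a point): Middle of the tray's left slot (tray y = +44 mm), for the forceps, at seat height (12 mm). All slots are 26 mm wide and run along x, between teeth that rise 9 mm above the seats.
- slot_middle (a point): Middle of the tray's middle slot (y = 0), for the probe, at seat height.
- slot_right (a point): Middle of the tray's right slot (y = -44 mm), for the spatula, at seat height.
- dish: Bystander: loose closed petri dish, 61 mm across, 15 mm high. Origin at the centre of its underside, as for all the bystanders.
- cup: Bystander: loose white sample cup with lid, 46 mm across, 57 mm high.
- marker: Bystander: loose marker pen, 135 mm along its y, 17 mm thick.
- timer: Bystander: loose timer lying on its back, 66 (x) x 62 (y) x 18 mm.
- beaker: Bystander: loose small beaker, 55 mm across, 68 mm high.
- work_bench: The bench; origin on the floor below, top at z = 0, from about x = 0.28 to 0.98. A pen and a thermometer lie along its front edge (x under 0.37). At its back stand fixed bottles, a tissue box, a tape roll (102 mm across, 45 high, at x = 0.72, y = 0.15) and a small centrifuge (180 mm across, 110 high, at x = 0.78, y = -0.28).

How it is judged:
By the outcome, as a careful person would: the job done as asked, in the order asked, and still so for the second after the job is handed in, with the robot touching nothing.
It also fails if it takes over 72 s, if anything falls off the work surface, if the arm or the gripper's body presses on something with over 40 N, if the wrist force passes 120 N, or if a joint passes its speed limit or range.

## Working session

There is one attempt and no reset: what is moved stays moved. The work goes in short steps, Python scripts to look and compute and a tool call to move; the robot and the scene stay as the last step left them, time stands still between calls to the robot, and variables do not carry over. Pictures are saved under pics/ and viewed, at most 10 in all, crops included, and the job is handed in when it is done.

Besides the shell and the picture viewer there is one more tool, called after "Emit:" by a JSON object that holds its "name" and its "arguments". step_arm: Moves the arm, as the interface text tells. Its arguments: {"type":"object","properties":{"commands":{"type":"array"},"hand":{"type":"number"}},"required":["commands"]}

```bash
ls; mkdir -p pics
python3 - <<'E'
from station import state, read_camera
import cv2
s=state(); print({k:s[k] for k in s})
for n in("side","top"):
    c=read_camera(n); cv2.imwrite(f"pics/{n}0.png",c["color"][:,:,::-1]); print({k:c[k] for k in c if k!="color"})
E
```

```text
pics
{'clock': 0.0, 'q': array([-1.14519907,  0.68999211, -0.19454641,  1.56634251,  0.1573242 ,
        0.90251614, -0.21510665]), 'joint_velocities': array([ 0.0001218 ,  0.0006974 , -0.00113335,  0.00011088,  0.00204569,
       -0.00112641,  0.00075649]), 'effort': array([-7.54656685e-04, -5.27564442e+01, -1.26727480e+00, -1.53426254e+01,
       -5.26610459e-02,  6.49791284e-03,  1.65852175e-04]), 'ee_pos': array([0.23844852, 0.57703426, 0.23790621]), 'ee_rot': array([-6.11278910e-01, -3.08131414e+00,  2.90125848e-03]), 'wrist_force': array([-0.49308837, -0.02762719,  0.1054364 ]), 'ft_torque': array([-0.04886939, -0.0083968 , -0.01484491]), 'finger_force': 0.0, 'grip_width': 0.08798173438315379}
{'fx': 482.047706422677, 'fy': 482.047706422677, 'cx': 320.1299346911701, 'cy': 201.1469064715059, 'eye': array([0.73028476, 1.02309916, 1.368471  ]), 'attitude': array([0.0736396 , 0.8155042 , 2.82554849])}
{'fx': 444.03784715400906, 'fy': 444.03784715400906, 'cx': 306.26853931219193, 'cy': 198.52135811633485, 'eye': array([ 0.32821758, -0.02306836,  1.73819207]), 'attitude': array([ 0.07212591, -0.0743904 , -1.54609508])}
```

View pics/top0.png

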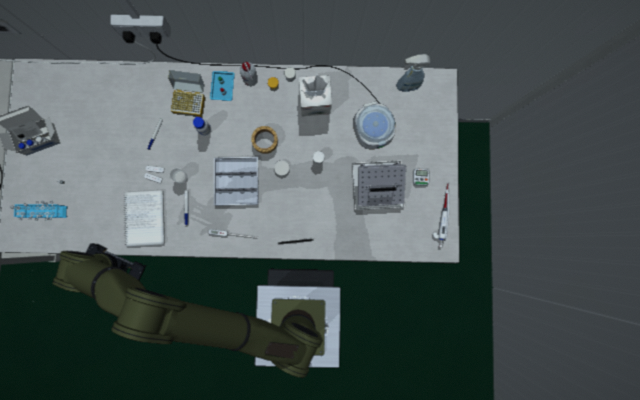

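View pics/side0.png

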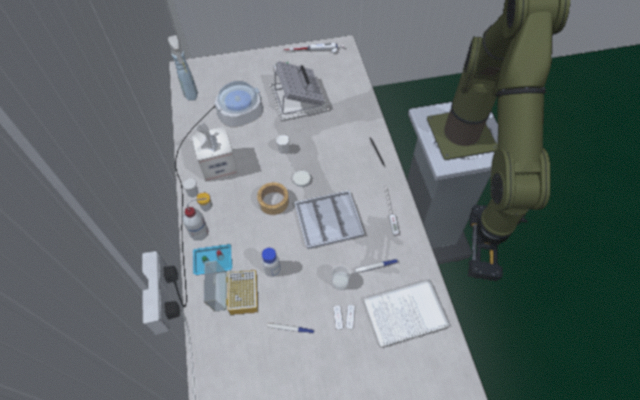

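The top view shows the tray near (237,182), the lid on the rack near (380,187) with its handle near (383,189), the cup at (318,158), dish at (282,168), beaker at (179,177) and timer at (421,177). In the side view the tray is near (330,220) and the lid near (300,88).

```bash
cat > h.py <<'E'
import numpy as np, cv2
from scipy.spatial.transform import Rotation as R
from station import state, read_camera
def ray(c,uv):
    u,v=uv; d=np.array([(u-c["cx"])/c["fx"],-(v-c["cy"])/c["fy"],-1.])
    return np.array(c["eye"]),R.from_rotvec(c["attitude"]).apply(d)
def onz(c,uv,z):
    e,d=ray(c,uv); return e+d*(z-e[2])/d[2]
def tri(c1,p1,c2,p2):
    e1,d1=ray(c1,p1);e2,d2=ray(c2,p2)
    s=np.linalg.lstsq(np.c_[d1,-d2],e2-e1,rcond=None)[0]
    a,b=e1+s[0]*d1,e2+s[1]*d2; return (a+b)/2,np.linalg.norm(a-b)
def proj(c,P):
    q=R.from_rotvec(c["attitude"]).inv().apply(np.atleast_2d(P)-c["eye"])
    return np.c_[c["cx"]-c["fx"]*q[:,0]/q[:,2], c["cy"]+c["fy"]*q[:,1]/q[:,2]]
def crop(c,x,y,w,h,k):
    return cv2.resize(c["color"][y:y+h,x:x+w,::-1],None,fx=k,fy=k,interpolation=cv2.INTER_CUBIC)
E
python3 - <<'E'
from h import *
T=read_camera("top");S=read_camera("side")
np.savez("c0.npz",t=T["color"],s=S["color"])
a=crop(T,340,145,80,60,5);b=crop(T,205,145,80,60,5);c=crop(S,262,50,80,75,5);d=crop(S,288,180,80,75,5)
cv2.imwrite("pics/c1.png",np.vstack([np.hstack([a,b]),np.hstack([c,d])[:300]]))
for n,uv,z in[("tray",(237,182),.01),("cup",(318,158),.057),("dish",(282,168),.015),("beaker",(179,177),.06),("timer",(421,177),.018),("marker",(186,207),.01),("tape",(264,139),.045),("lid",(383,189),.1)]: print(n,onz(T,uv,z).round(3))
print(tri(T,(383,189),S,(303,74)))
E
```

```text
tray [0.549 0.249 0.01 ]
cup [ 0.643 -0.065  0.057]
dish [0.608 0.074 0.015]
beaker [0.557 0.463 0.06 ]
timer [ 0.585 -0.47   0.018]
marker [0.446 0.444 0.01 ]
tape [0.715 0.146 0.045]
lid [ 0.524 -0.308  0.1  ]
(array([ 0.52471008, -0.30623516,  0.11273796]), np.float64(0.004195070247571659))
```

View pics/c1.png

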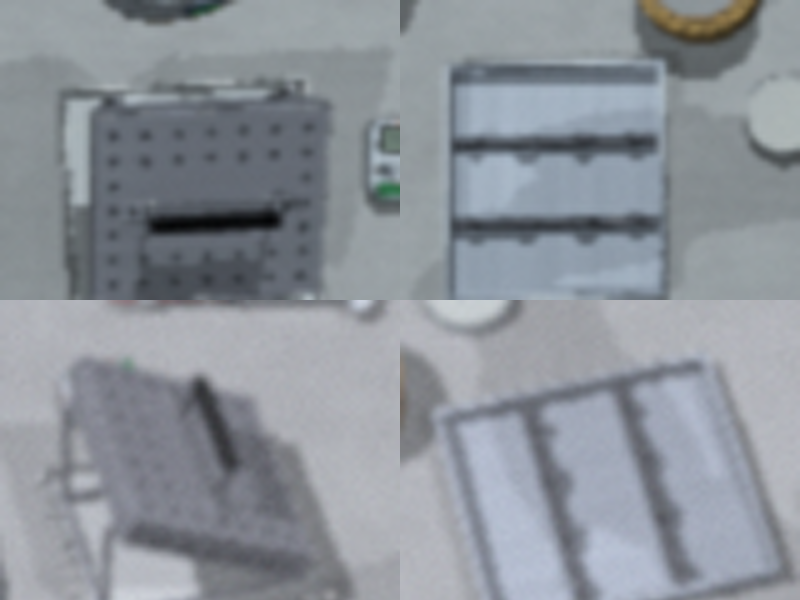

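The crops show the lid with its black handle running from about (369.6,190.2) to (396.4,188.4) in the top view. The tray's rim and its two notched rails are visible, with the tray only slightly yawed.

Run:
```python
from h import *
T=read_camera("top");S=read_camera("side")
def big(m,box):
    x,y,w,h=box; z=np.zeros_like(m); z[y:y+h,x:x+w]=m[y:y+h,x:x+w]
    cs=cv2.findContours(z,cv2.RETR_EXTERNAL,cv2.CHAIN_APPROX_NONE)[0]; return max(cs,key=cv2.contourArea)
res={}
for n,c,hb,tb in(("top",T,(362,180,42,18),(205,148,62,70)),("side",S,(290,58,28,35),(285,180,90,75))):
    g=c["color"].max(2); 
    m=(g<55).astype(np.uint8); k=big(m,hb); r=cv2.minAreaRect(k); bp=cv2.boxPoints(r)
    o=bp[np.argsort(bp[:,0])] if n=="top" else bp[np.argsort(bp[:,1])]
    e1,e2=o[:2].mean(0),o[2:].mean(0); res[n]=(e1,e2); print(n,"handle",r,e1,e2)
    b=c["color"].astype(int); d=b[:,:,2]-b[:,:,0]
    m=((d>12)).astype(np.uint8); m=cv2.morphologyEx(m,cv2.MORPH_CLOSE,np.ones((5,5),np.uint8)); k=big(m,tb)
    r=cv2.minAreaRect(k); bp=cv2.boxPoints(r); print("tray",r); ap=cv2.approxPolyDP(k,6,True)[:,0]
    P=np.array([onz(c,p,.02) for p in bp]); print(P.round(4), P.mean(0).round(4)); print("poly",[onz(c,p,.02).round(3)[:2] for p in ap])
    print(np.linalg.norm(np.diff(P,axis=0),axis=1))
a,da=tri(T,res["top"][0],S,res["side"][1]);b,db=tri(T,res["top"][1],S,res["side"][0])
print(a,da,b,db,np.linalg.norm(a-b),(a+b)/2)
b2=T["color"].astype(int); print("bench",b2[230,300],"tray",b2[175,240])
b2=S["color"].astype(int); print("bench",b2[250,380],"tray",b2[225,350])
```

```text
top handle ((382.50372314453125, 189.07481384277344), (3.196007490158081, 25.068683624267578), 87.1375961303711) [369.98502 189.70074] [395.02243 188.44888]
tray ((231.5, 176.5), (57.0, 53.0), 90.0)
[[0.6793 0.3785 0.02  ]
 [0.6843 0.1705 0.02  ]
 [0.4598 0.163  0.02  ]
 [0.455  0.3684 0.02  ]] [0.5696 0.2701 0.02  ]
poly [array([0.68 , 0.355]), array([0.649, 0.334]), array([0.506, 0.371]), array([0.53 , 0.345]), array([0.456, 0.337]), array([0.464, 0.163]), array([0.641, 0.169]), array([0.684, 0.202]), array([0.682, 0.265]), array([0.65 , 0.275])]
[0.20802615 0.22454407 0.20552611]Traceback (most recent call last):
  File "<stdin>", line 9, in <module>
  File "<stdin>", line 5, in big
ValueError: max() iterable argument is empty
```

```bash
cat >> h.py <<'E'
def plan(p,Rt,n,start=None):
    "rows (fractions) for straight move + constant-axis turn in n rows"
    s=state(); p0,R0=(s["ee_pos"],R.from_rotvec(s["ee_rot"])) if start is None else start
    w=(R0.inv()*Rt).as_rotvec()/n; d=(np.array(p)-p0)/n; Rk=R0; rows=[]
    for k in range(n):
        Rn=Rk*R.from_rotvec(w); sh=(Rk*R.from_rotvec(w/2)).inv().apply(d)/.2
        rows.append([sh.round(3).tolist(),(np.degrees(w)/6).round(3).tolist()]); Rk=Rn
    print("n",n,"mm/row",(np.linalg.norm(d)*1e3).round(1),"deg/row",np.degrees(np.linalg.norm(w)).round(2))
    print("\n".join(str(r) for r in rows)); return np.array(p),Rt
def ori(z,y):
    z=np.array(z,float)/np.linalg.norm(z); y=np.array(y,float); y-=z*(y@z); y/=np.linalg.norm(y)
    return R.from_matrix(np.c_[np.cross(y,z),y,z])
def tilt(psi,t=np.pi/6,sg=1):   # tool square to the slope, closing uphill
    c,s=np.cos(psi),np.sin(psi)
    return ori([np.sin(t)*c,np.sin(t)*s,-np.cos(t)],[sg*np.cos(t)*c,sg*np.cos(t)*s,sg*np.sin(t)])
E
python3 - <<'E'
from h import *
g=tilt(.08)
a=plan([.36,.10,.30],R.from_rotvec(state()["ee_rot"]),16)
b=plan([.49,-.309,.175],g,16,a)
E
```

```text
n 16 mm/row 31.0 deg/row 0.0
[[-0.092, -0.123, -0.019], [0.0, 0.0, 0.0]]
[[-0.092, -0.123, -0.019], [0.0, 0.0, 0.0]]
[[-0.092, -0.123, -0.019], [0.0, 0.0, 0.0]]
[[-0.092, -0.123, -0.019], [0.0, 0.0, 0.0]]
[[-0.092, -0.123, -0.019], [0.0, 0.0, 0.0]]
[[-0.092, -0.123, -0.019], [0.0, 0.0, 0.0]]
[[-0.092, -0.123, -0.019], [0.0, 0.0, 0.0]]
[[-0.092, -0.123, -0.019], [0.0, 0.0, 0.0]]
[[-0.092, -0.123, -0.019], [0.0, 0.0, 0.0]]
[[-0.092, -0.123, -0.019], [0.0, 0.0, 0.0]]
[[-0.092, -0.123, -0.019], [0.0, 0.0, 0.0]]
[[-0.092, -0.123, -0.019], [0.0, 0.0, 0.0]]
[[-0.092, -0.123, -0.019], [0.0, 0.0, 0.0]]
[[-0.092, -0.123, -0.019], [0.0, 0.0, 0.0]]
[[-0.092, -0.123, -0.019], [0.0, 0.0, 0.0]]
[[-0.092, -0.123, -0.019], [0.0, 0.0, 0.0]]
n 16 mm/row 27.9 deg/row 4.32
[[-0.089, -0.1, 0.038], [-0.28, -0.171, 0.64]]
[[-0.095, -0.095, 0.037], [-0.28, -0.171, 0.64]]
[[-0.101, -0.09, 0.036], [-0.28, -0.171, 0.64]]
[[-0.106, -0.084, 0.036], [-0.28, -0.171, 0.64]]
[[-0.111, -0.078, 0.035], [-0.28, -0.171, 0.64]]
[[-0.115, -0.071, 0.035], [-0.28, -0.171, 0.64]]
[[-0.119, -0.064, 0.035], [-0.28, -0.171, 0.64]]
[[-0.122, -0.057, 0.035], [-0.28, -0.171, 0.64]]
[[-0.125, -0.05, 0.036], [-0.28, -0.171, 0.64]]
[[-0.128, -0.042, 0.037], [-0.28, -0.171, 0.64]]
[[-0.13, -0.035, 0.038], [-0.28, -0.171, 0.64]]
[[-0.131, -0.027, 0.04], [-0.28, -0.171, 0.64]]
[[-0.132, -0.02, 0.041], [-0.28, -0.171, 0.64]]
[[-0.132, -0.012, 0.043], [-0.28, -0.171, 0.64]]
[[-0.132, -0.004, 0.045], [-0.28, -0.171, 0.64]]
[[-0.131, 0.003, 0.048], [-0.28, -0.171, 0.64]]
```

Emit:
{"name": "step_arm", "arguments": {"commands": [[[-0.09,-0.12,-0.02],[0,0,0]],[[-0.09,-0.12,-0.02],[0,0,0]],[[-0.09,-0.12,-0.02],[0,0,0]],[[-0.09,-0.12,-0.02],[0,0,0]],[[-0.09,-0.12,-0.02],[0,0,0]],[[-0.09,-0.12,-0.02],[0,0,0]],[[-0.09,-0.12,-0.02],[0,0,0]],[[-0.09,-0.12,-0.02],[0,0,0]]], "hand": 0}}

```text
clock: 0.97
ee_pos: [0.2986, 0.3438, 0.271]
ee_rot: [0.611, 3.081, 0.0]
wrist_force: [0.0, 0.8, -0.3]
grip_width: 0.0882
finger_force: 0.0
```

Run:
```python
from h import *
print(state()["q"].round(2),state()["ee_pos"].round(3),state()["clock"])
a=plan([.44,.0,.30],tilt(.08),16)
```

```text
[-0.8   0.43 -0.23  2.01  0.15  0.72  0.06] [0.299 0.344 0.271] 0.9667
n 16 mm/row 23.3 deg/row 4.32
[[-0.085, -0.08, -0.01], [-0.28, -0.172, 0.64]]
[[-0.09, -0.073, -0.01], [-0.28, -0.172, 0.64]]
[[-0.095, -0.067, -0.011], [-0.28, -0.172, 0.64]]
[[-0.099, -0.06, -0.011], [-0.28, -0.172, 0.64]]
[[-0.103, -0.053, -0.011], [-0.28, -0.172, 0.64]]
[[-0.107, -0.046, -0.01], [-0.28, -0.172, 0.64]]
[[-0.11, -0.038, -0.009], [-0.28, -0.172, 0.64]]
[[-0.112, -0.03, -0.008], [-0.28, -0.172, 0.64]]
[[-0.114, -0.023, -0.007], [-0.28, -0.172, 0.64]]
[[-0.115, -0.015, -0.006], [-0.28, -0.172, 0.64]]
[[-0.116, -0.007, -0.004], [-0.28, -0.172, 0.64]]
[[-0.117, 0.001, -0.002], [-0.28, -0.172, 0.64]]
[[-0.116, 0.009, 0.0], [-0.28, -0.172, 0.64]]
[[-0.115, 0.017, 0.003], [-0.28, -0.172, 0.64]]
[[-0.114, 0.024, 0.006], [-0.28, -0.172, 0.64]]
[[-0.112, 0.032, 0.008], [-0.28, -0.172, 0.64]]
```

Emit:
{"name": "step_arm", "arguments": {"commands": [[[-0.085,-0.08,-0.01],[-0.28,-0.17,0.64]],[[-0.09,-0.073,-0.01],[-0.28,-0.17,0.64]],[[-0.095,-0.067,-0.01],[-0.28,-0.17,0.64]],[[-0.1,-0.06,-0.01],[-0.28,-0.17,0.64]],[[-0.103,-0.053,-0.01],[-0.28,-0.17,0.64]],[[-0.107,-0.046,-0.01],[-0.28,-0.17,0.64]],[[-0.11,-0.038,-0.01],[-0.28,-0.17,0.64]],[[-0.112,-0.03,-0.01],[-0.28,-0.17,0.64]]]}}

```text
clock: 1.63
ee_pos: [0.3756, 0.1746, 0.2864]
ee_rot: [1.326, 2.627, 0.299]
wrist_force: [-0.1, 0.2, -1.3]
grip_width: 0.0884
finger_force: 0.0
```

Emit:
{"name": "step_arm", "arguments": {"commands": [[[-0.114,-0.023,-0.007],[-0.28,-0.17,0.64]],[[-0.115,-0.015,-0.006],[-0.28,-0.17,0.64]],[[-0.116,-0.007,-0.004],[-0.28,-0.17,0.64]],[[-0.117,0,-0.002],[-0.28,-0.17,0.64]],[[-0.116,0.009,0],[-0.28,-0.17,0.64]],[[-0.115,0.017,0.003],[-0.28,-0.17,0.64]],[[-0.114,0.024,0.006],[-0.28,-0.17,0.64]],[[-0.112,0.032,0.008],[-0.28,-0.17,0.64]]]}}

```text
clock: 2.3
ee_pos: [0.4432, 0.0284, 0.3071]
ee_rot: [1.803, 2.109, 0.499]
wrist_force: [1.2, -0.2, 0.1]
grip_width: 0.0885
finger_force: 0.0
```

Run:
```python
from h import *
s=state();print(s["q"].round(2),s["ee_pos"].round(3))
T=read_camera("top");S=read_camera("side")
# refine handle and tray
def rect(m,box):
    x,y,w,h=box; z=np.zeros_like(m); z[y:y+h,x:x+w]=m[y:y+h,x:x+w]
    cs=cv2.findContours(z,cv2.RETR_EXTERNAL,cv2.CHAIN_APPROX_NONE)[0]; return cv2.minAreaRect(max(cs,key=cv2.contourArea))
e={}
for n,c,b,t in(("t",T,(362,180,42,18),75),("s",S,(295,60,20,28),75)):
    g=c["color"].max(2); sub=g[b[1]:b[1]+b[3],b[0]:b[0]+b[2]]
    r=rect((g<t).astype(np.uint8),b); p=cv2.boxPoints(r); o=p[np.argsort(p[:,0 if n=="t" else 1])]
    e[n]=(o[:2].mean(0),o[2:].mean(0)); print(n,sub.min(),np.median(sub),r)
a=tri(T,e["t"][0],S,e["s"][1]);b=tri(T,e["t"][1],S,e["s"][0]); print(a,b,np.linalg.norm(a[0]-b[0]),(a[0]+b[0])/2)
P=[onz(T,q,.114) for q in e["t"]]; d=P[0]-P[1]; print("top-only",P,np.mean(P,0),np.linalg.norm(d),"yaw",np.arctan2(-d[0],d[1]))
cv2.imwrite("pics/c2.png",np.hstack([cv2.resize(crop(T,205,150,62,66,6),(372,396)),crop(S,285,182,92,76,5)[:396] if 0 else cv2.resize(crop(S,285,182,92,76,5),(428,396))]))
```

```text
[-0.21  0.22  0.02  2.41  0.69  0.04 -0.72] [0.443 0.028 0.307]
t 9 101.0 ((382.5, 189.0), (4.0, 27.0), 90.0)
s 54 126.0 ((304.7485046386719, 74.89645385742188), (17.46154022216797, 2.384615421295166), 67.38013458251953)
(array([ 0.51937331, -0.25262283,  0.11861539]), np.float64(0.002935702725051202)) (array([ 0.52445755, -0.35504569,  0.10434829]), np.float64(0.0007986443800798561)) 0.1035366698752057 [ 0.52191543 -0.30383426  0.11148184]
top-only [array([ 0.52132665, -0.25376369,  0.114     ]), array([ 0.52367895, -0.35321763,  0.114     ])] [ 0.5225028  -0.30349066  0.114     ] 0.09948175658573742 yaw 0.023647735841456963
```

View pics/c2.png

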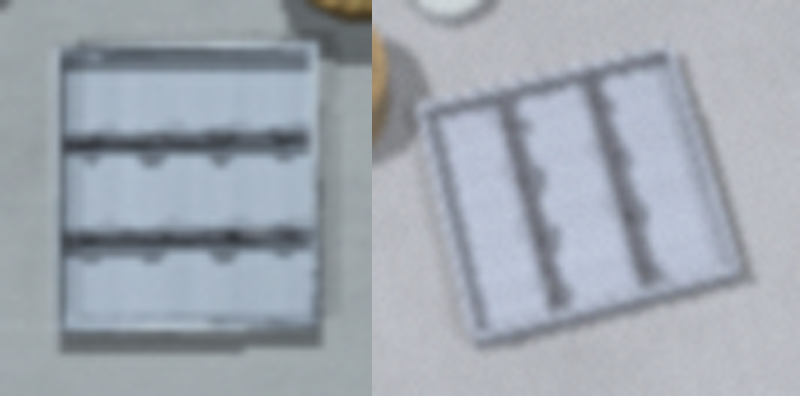

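The crops show the tray rim. In the top view its corners are at about (55,45), (318,42), (320,328) and (62,330) in crop pixels, which matches 168 x 184 mm. In the side crop the corners are at (50,103), (308,50), (376,278) and (106,345).

Run:
```python
from h import *
T=read_camera("top");S=read_camera("side")
ct=np.array([[55,45],[318,42],[320,328],[62,330]])/6+[204.6,149.6]   # far-left, far-right, near-right, near-left
cs=np.array([[50,103],[308,50],[376,278],[106,345]])/[4.652,5.21]+[284.6,181.6] # far-right, near-right, near-left, far-left ?
def fit(P,loc):
    m=P.mean(0);l=loc-loc.mean(0);p=P-m; return m,np.arctan2((l[:,0]*p[:,1]-l[:,1]*p[:,0]).sum(),(l*p).sum()),np.linalg.norm(np.roll(P,-1,0)-P,axis=1)
L=np.array([[.092,.084],[.092,-.084],[-.092,-.084],[-.092,.084]])
Pt=np.array([onz(T,p,.02)[:2] for p in ct]);Ps=np.array([onz(S,p,.02)[:2] for p in cs])
print(Pt.round(3),Ps.round(3)); print(fit(Pt,L)); print(fit(Ps,np.roll(L,-1,0)))
for n,c,b,t in(("t",T,(365,182,36,14),75),("s",S,(296,61,18,27),95)):
    x,y,w,h=b; g=c["color"].max(2).astype(float)[y:y+h,x:x+w]; wt=np.clip(t-g,0,None)
    yy,xx=np.mgrid[y:y+h,x:x+w]; m=np.array([(wt*xx).sum(),(wt*yy).sum()])/wt.sum()
    q=np.stack([xx-m[0],yy-m[1]],-1).reshape(-1,2); C=(q*wt.reshape(-1,1)).T@q/wt.sum(); ev,V=np.linalg.eigh(C)
    print(n,m,np.sqrt(ev),V[:,1])
    if n=="t":
        mt=m; A=onz(c,m+V[:,1]*10,.114);B=onz(c,m-V[:,1]*10,.114); d=A-B; d*=np.sign(d[1]); print("yaw",np.arctan2(-d[0],d[1]),onz(c,m,.114))
    else: print(tri(T,mt,c,m))
```

```text
[[0.644 0.343]
 [0.65  0.171]
 [0.463 0.163]
 [0.457 0.33 ]] [[0.647 0.175]
 [0.458 0.174]
 [0.453 0.345]
 [0.641 0.351]]
(array([0.55351654, 0.25169769]), np.float64(0.044533485980986824), array([0.17171375, 0.18747859, 0.16676322, 0.18689219]))
(array([0.54970022, 0.26126548]), np.float64(0.026228781430740426), array([0.18869282, 0.17070093, 0.18830068, 0.17619789]))
t [382.4716207  189.11853203] [0.92328936 7.29707349] [-0.99869266  0.05111722]
yaw 0.07504700035235709 [ 0.52206085 -0.30338542  0.114     ]
s [304.68734177  74.73101266] [0.80801011 5.20738742] [0.37147658 0.92844233]
(array([ 0.52169328, -0.30355785,  0.11171435]), np.float64(0.0013367698724083149))
```

Run:
```python
from h import *
a=plan([.487,-.306,.1745],tilt(.075),12)
```

```text
n 12 mm/row 30.3 deg/row 0.45
[[-0.14, -0.029, 0.049], [-0.036, -0.019, 0.063]]
[[-0.14, -0.028, 0.05], [-0.036, -0.019, 0.063]]
[[-0.14, -0.028, 0.05], [-0.036, -0.019, 0.063]]
[[-0.14, -0.027, 0.05], [-0.036, -0.019, 0.063]]
[[-0.141, -0.026, 0.05], [-0.036, -0.019, 0.063]]
[[-0.141, -0.026, 0.05], [-0.036, -0.019, 0.063]]
[[-0.141, -0.025, 0.051], [-0.036, -0.019, 0.063]]
[[-0.141, -0.024, 0.051], [-0.036, -0.019, 0.063]]
[[-0.141, -0.023, 0.051], [-0.036, -0.019, 0.063]]
[[-0.141, -0.023, 0.051], [-0.036, -0.019, 0.063]]
[[-0.141, -0.022, 0.051], [-0.036, -0.019, 0.063]]
[[-0.141, -0.021, 0.052], [-0.036, -0.019, 0.063]]
```

Emit:
{"name": "step_arm", "arguments": {"commands": [[[-0.14,-0.029,0.05],[-0.036,-0.02,0.063]],[[-0.14,-0.028,0.05],[-0.036,-0.02,0.063]],[[-0.14,-0.028,0.05],[-0.036,-0.02,0.063]],[[-0.14,-0.027,0.05],[-0.036,-0.02,0.063]],[[-0.14,-0.026,0.05],[-0.036,-0.02,0.063]],[[-0.14,-0.026,0.05],[-0.036,-0.02,0.063]],[[-0.14,-0.025,0.05],[-0.036,-0.02,0.063]],[[-0.14,-0.024,0.05],[-0.036,-0.02,0.063]]]}}

```text
clock: 3.17
ee_pos: [0.4588, -0.1022, 0.2555]
ee_rot: [1.827, 2.09, 0.476]
wrist_force: [0.7, -0.5, 0.4]
grip_width: 0.0883
finger_force: 0.0
```

Emit:
{"name": "step_arm", "arguments": {"commands": [[[-0.14,-0.023,0.05],[-0.036,-0.02,0.063]],[[-0.14,-0.023,0.05],[-0.036,-0.02,0.063]],[[-0.14,-0.022,0.05],[-0.036,-0.02,0.063]],[[-0.14,-0.021,0.05],[-0.036,-0.02,0.063]],[[0,0,0],[0,0,0]],[[0,0,0],[0,0,0]],[[0,0,0],[0,0,0]],[[0,0,0],[0,0,0]]]}}

```text
clock: 3.83
ee_pos: [0.4739, -0.2126, 0.2147]
ee_rot: [1.848, 2.054, 0.488]
wrist_force: [-0.7, 1.0, 0.2]
grip_width: 0.0881
finger_force: 0.0
```

Run:
```python
from h import *
s=state();print(s["q"].round(2),s["ee_pos"].round(4))
G=tilt(.075); z=G.as_matrix()[:,2]; h=np.array([.522,-.3035,.113])
a=plan(h+z*(.019-.05),G,5); plan(h+.019*z,G,5,a)
```

```text
[ 0.9   0.58 -0.63  2.29  2.19  0.13 -1.64] [ 0.4739 -0.2126  0.2147]
n 5 mm/row 24.6 deg/row 0.59
[[-0.093, -0.015, 0.079], [-0.077, 0.008, 0.06]]
[[-0.094, -0.015, 0.078], [-0.077, 0.008, 0.06]]
[[-0.094, -0.015, 0.078], [-0.077, 0.008, 0.06]]
[[-0.094, -0.015, 0.078], [-0.077, 0.008, 0.06]]
[[-0.094, -0.015, 0.078], [-0.077, 0.008, 0.06]]
n 5 mm/row 10.0 deg/row 0.0
[[-0.0, -0.0, 0.05], [0.0, 0.0, 0.0]]
[[-0.0, -0.0, 0.05], [0.0, 0.0, 0.0]]
[[-0.0, -0.0, 0.05], [0.0, 0.0, 0.0]]
[[-0.0, -0.0, 0.05], [0.0, 0.0, 0.0]]
[[-0.0, -0.0, 0.05], [0.0, 0.0, 0.0]]
```

Emit:
{"name": "step_arm", "arguments": {"commands": [[[-0.08,0,0],[-0.06,0,0.05]],[[-0.08,-0.01,0],[-0.06,0,0.05]],[[-0.08,-0.01,0.02],[-0.06,0,0.05]],[[-0.08,-0.01,0.03],[-0.06,0,0.05]],[[-0.08,-0.02,0.04],[-0.06,0,0.05]],[[-0.07,-0.02,0.04],[-0.06,0,0.05]],[[0,0,0],[0,0,0]],[[0,0,0],[0,0,0]]]}}

```text
clock: 4.5
ee_pos: [0.4823, -0.3073, 0.1863]
ee_rot: [1.863, 2.002, 0.531]
wrist_force: [-1.0, 0.3, -0.1]
grip_width: 0.088
finger_force: 0.0
```

Run:
```python
from h import *
s=state();print(s["q"].round(2),s["ee_pos"].round(4))
G=tilt(.075); z=G.as_matrix()[:,2]; h=np.array([.522,-.3035,.113])
a=plan(h+z*(.019-.05),G,6); plan(h+.019*z,G,5,a)
```

```text
[ 1.06  0.7  -0.6   2.15  2.22  0.05 -1.49] [ 0.4823 -0.3073  0.1863]
n 6 mm/row 8.7 deg/row 0.05
[[0.001, -0.002, 0.044], [-0.004, 0.007, -0.003]]
[[0.001, -0.002, 0.044], [-0.004, 0.007, -0.003]]
[[0.001, -0.002, 0.044], [-0.004, 0.007, -0.003]]
[[0.001, -0.002, 0.044], [-0.004, 0.007, -0.003]]
[[0.001, -0.002, 0.044], [-0.004, 0.007, -0.003]]
[[0.001, -0.002, 0.044], [-0.004, 0.007, -0.003]]
n 5 mm/row 10.0 deg/row 0.0
[[-0.0, -0.0, 0.05], [0.0, 0.0, 0.0]]
[[-0.0, -0.0, 0.05], [0.0, 0.0, 0.0]]
[[-0.0, -0.0, 0.05], [0.0, 0.0, 0.0]]
[[-0.0, -0.0, 0.05], [0.0, 0.0, 0.0]]
[[-0.0, -0.0, 0.05], [0.0, 0.0, 0.0]]
```

Emit:
{"name": "step_arm", "arguments": {"commands": [[[0.001,-0.002,0.08],[0,0,0]],[[0.001,-0.002,0.08],[0,0,0]],[[0.001,-0.002,0.08],[0,0,0]],[[0.001,-0.002,0.08],[0,0,0]],[[0.001,-0.002,0.08],[0,0,0]],[[0.001,-0.002,0.06],[0,0,0]],[[0,0,0.03],[0,0,0]],[[0,0,0.02],[0,0,0]]]}}

```text
clock: 5.17
ee_pos: [0.5314, -0.3023, 0.0969]
ee_rot: [1.861, 2.004, 0.532]
wrist_force: [0.1, -0.4, -0.1]
grip_width: 0.088
finger_force: 0.0
```

Emit:
{"name": "step_arm", "arguments": {"commands": [[[0,0,0],[0,0,0]],[[0,0,0],[0,0,0]],[[0,0,0],[0,0,0]],[[0,0,0],[0,0,0]],[[0,0,0],[0,0,0]],[[0,0,0],[0,0,0]],[[0,0,0],[0,0,0]],[[0,0,0],[0,0,0]]], "hand": 1}}

```text
clock: 5.83
ee_pos: [0.5307, -0.3045, 0.0966]
ee_rot: [1.864, 2.0, 0.53]
wrist_force: [0.9, 0.7, -0.3]
grip_width: 0.037
finger_force: 0.0
```

Run:
```python
from h import *
s=state();print(s["q"].round(2),s["ee_pos"].round(4),R.from_rotvec(s["ee_rot"]).as_matrix().round(3))
print(s["grip_width"],s["finger_force"],s["wrist_force"])
T=read_camera("top");S=read_camera("side")
cv2.imwrite("pics/g1.png",np.hstack([cv2.resize(crop(T,335,140,90,80,5),(400,400)),cv2.resize(crop(S,255,45,85,85,5),(400,400))]))
```

```text
[ 1.03  0.94 -0.71  2.1   2.28  0.28 -1.5 ] [ 0.5307 -0.3045  0.0966] [[-0.069  0.865  0.497]
 [ 0.998  0.062  0.031]
 [-0.004  0.498 -0.867]]
0.036954056469956274 0.0 [ 0.94141241  0.71664775 -0.30543239]
```

View pics/g1.png

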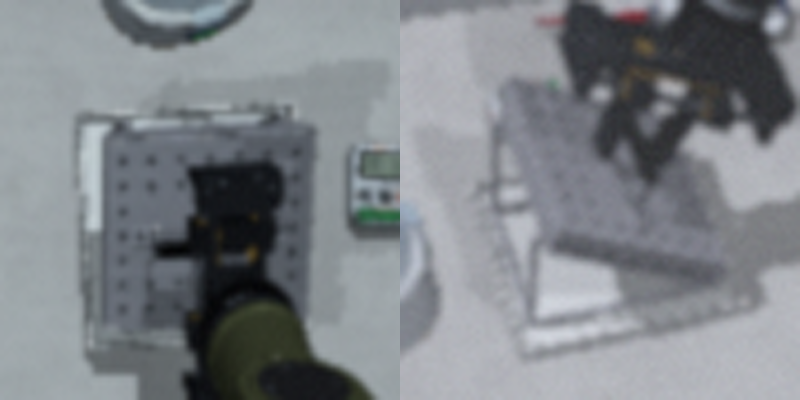

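The fingers straddle the handle and are still closing: the opening is 37 mm. I'll let them finish.

Emit:
{"name": "step_arm", "arguments": {"commands": [[[0,0,0],[0,0,0]],[[0,0,0],[0,0,0]],[[0,0,0],[0,0,0]],[[0,0,0],[0,0,0]],[[0,0,0],[0,0,0]],[[0,0,0],[0,0,0]],[[0,0,0],[0,0,0]],[[0,0,0],[0,0,0]]]}}

```text
clock: 6.6
ee_pos: [0.5308, -0.3044, 0.0966]
ee_rot: [1.864, 2.001, 0.53]
wrist_force: [0.4, -0.6, 1.5]
grip_width: 0.0112
finger_force: 30.0
```

Run:
```python
from h import *
s=state();print(s["ee_pos"].round(4)); M=R.from_rotvec(s["ee_rot"]);z=M.as_matrix()[:,2]
p=s["ee_pos"]; print(p-.019*z)
a=plan(p-.06*z,M,8)
b=plan(a[0]+[-.05,.05,.06],M,4,a)
# target: lid flat at (.465,-.03), handle 44 -> tcp z=.044-.019
c=plan([.465,-.03,.10],tilt(0.02,0),12,b); plan([.465,-.03,.03],tilt(0.02,0),8,c)
```

```text
[ 0.5308 -0.3044  0.0966]
[ 0.52131595 -0.30495599  0.11302851]
n 8 mm/row 7.5 deg/row 0.0
[[0.0, -0.0, -0.038], [0.0, 0.0, 0.0]]
[[0.0, -0.0, -0.038], [0.0, 0.0, 0.0]]
[[0.0, -0.0, -0.038], [0.0, 0.0, 0.0]]
[[0.0, -0.0, -0.038], [0.0, 0.0, 0.0]]
[[0.0, -0.0, -0.038], [0.0, 0.0, 0.0]]
[[0.0, -0.0, -0.038], [0.0, 0.0, 0.0]]
[[0.0, -0.0, -0.038], [0.0, 0.0, 0.0]]
[[0.0, -0.0, -0.038], [0.0, 0.0, 0.0]]
n 4 mm/row 23.2 deg/row 0.0
[[0.066, -0.013, -0.094], [0.0, 0.0, 0.0]]
[[0.066, -0.013, -0.094], [0.0, 0.0, 0.0]]
[[0.066, -0.013, -0.094], [0.0, 0.0, 0.0]]
[[0.066, -0.013, -0.094], [0.0, 0.0, 0.0]]
n 12 mm/row 20.9 deg/row 2.5
[[0.094, -0.011, 0.045], [0.415, -0.007, 0.039]]
[[0.094, -0.009, 0.046], [0.415, -0.007, 0.039]]
[[0.094, -0.008, 0.046], [0.415, -0.007, 0.039]]
[[0.094, -0.006, 0.046], [0.415, -0.007, 0.039]]
[[0.094, -0.004, 0.046], [0.415, -0.007, 0.039]]
[[0.094, -0.003, 0.046], [0.415, -0.007, 0.039]]
[[0.094, -0.001, 0.046], [0.415, -0.007, 0.039]]
[[0.094, 0.001, 0.046], [0.415, -0.007, 0.039]]
[[0.094, 0.002, 0.046], [0.415, -0.007, 0.039]]
[[0.094, 0.004, 0.046], [0.415, -0.007, 0.039]]
[[0.094, 0.005, 0.046], [0.415, -0.007, 0.039]]
[[0.094, 0.007, 0.045], [0.415, -0.007, 0.039]]
n 8 mm/row 8.8 deg/row 0.0
[[0.0, 0.0, 0.044], [0.0, 0.0, 0.0]]
[[0.0, 0.0, 0.044], [0.0, 0.0, 0.0]]
[[0.0, 0.0, 0.044], [0.0, 0.0, 0.0]]
[[0.0, 0.0, 0.044], [0.0, 0.0, 0.0]]
[[0.0, 0.0, 0.044], [0.0, 0.0, 0.0]]
[[0.0, 0.0, 0.044], [0.0, 0.0, 0.0]]
[[0.0, 0.0, 0.044], [0.0, 0.0, 0.0]]
[[0.0, 0.0, 0.044], [0.0, 0.0, 0.0]]
```

Emit:
{"name": "step_arm", "arguments": {"commands": [[[0,0,-0.02],[0,0,0]],[[0,0,-0.03],[0,0,0]],[[0,0,-0.04],[0,0,0]],[[0,0,-0.04],[0,0,0]],[[0,0,-0.04],[0,0,0]],[[0,0,-0.04],[0,0,0]],[[0,0,-0.04],[0,0,0]],[[0,0,-0.04],[0,0,0]]]}}

```text
clock: 7.27
ee_pos: [0.5013, -0.3062, 0.1477]
ee_rot: [1.864, 2.0, 0.529]
wrist_force: [-0.4, -0.4, -2.4]
grip_width: 0.0111
finger_force: 30.0
```

Emit:
{"name": "step_arm", "arguments": {"commands": [[[0,0,-0.08],[0,0,0]],[[0.04,-0.01,-0.09],[0,0,0]],[[0.06,-0.013,-0.09],[0,0,0]],[[0.06,-0.013,-0.09],[0,0,0]],[[0.06,-0.013,-0.09],[0,0,0]],[[0.04,0,-0.02],[0,0,0]],[[0,0,0],[0,0,0]],[[0,0,0],[0,0,0]]]}}

```text
clock: 7.93
ee_pos: [0.4444, -0.2581, 0.2217]
ee_rot: [1.863, 2.0, 0.529]
wrist_force: [0.3, 0.1, -1.6]
grip_width: 0.0112
finger_force: 30.0
```

Run:
```python
from h import *
s=state();print(s["q"].round(2),s["ee_pos"].round(4),s["grip_width"],s["wrist_force"],s["ft_torque"],s["finger_force"]); 
plan([.465,-.03,.12],tilt(0.02,0),14)
T=read_camera("top");S=read_camera("side")
cv2.imwrite("pics/g2.png",np.hstack([crop(T,320,130,100,80,4),crop(S,240,40,100,80,4)]))
```

```text
[ 1.11  0.6  -0.73  2.29  2.19  0.11 -1.53] [ 0.4444 -0.2581  0.2217] 0.011214479504359874 [ 0.30880762  0.09238174 -1.59965166] [-0.16555441  0.75592794 -0.00807821] 30.012494064867496
n 14 mm/row 17.9 deg/row 2.15
[[0.081, -0.006, 0.038], [0.356, -0.005, 0.034]]
[[0.081, -0.005, 0.038], [0.356, -0.005, 0.034]]
[[0.081, -0.004, 0.038], [0.356, -0.005, 0.034]]
[[0.081, -0.003, 0.038], [0.356, -0.005, 0.034]]
[[0.081, -0.002, 0.038], [0.356, -0.005, 0.034]]
[[0.081, -0.0, 0.038], [0.356, -0.005, 0.034]]
[[0.081, 0.001, 0.038], [0.356, -0.005, 0.034]]
[[0.081, 0.002, 0.038], [0.356, -0.005, 0.034]]
[[0.081, 0.003, 0.038], [0.356, -0.005, 0.034]]
[[0.081, 0.004, 0.038], [0.356, -0.005, 0.034]]
[[0.081, 0.005, 0.037], [0.356, -0.005, 0.034]]
[[0.081, 0.006, 0.037], [0.356, -0.005, 0.034]]
[[0.081, 0.007, 0.037], [0.356, -0.005, 0.034]]
[[0.081, 0.008, 0.036], [0.356, -0.005, 0.034]]
```

View pics/g2.png

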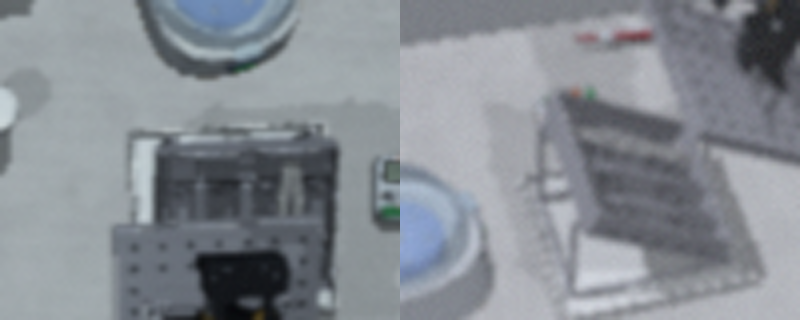

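The lid is clear of the cassette and held square, and the three instruments are visible in the slots. In the top view the right one has a bright wide end, at about (392,178) full-frame.

Emit:
{"name": "step_arm", "arguments": {"commands": [[[0.08,-0.006,0.03],[0.36,0,0.034]],[[0.08,-0.005,0.03],[0.36,0,0.034]],[[0.08,-0.004,0.03],[0.36,0,0.034]],[[0.08,-0.003,0.03],[0.36,0,0.034]],[[0.08,-0.002,0.03],[0.36,0,0.034]],[[0.08,0,0.03],[0.36,0,0.034]],[[0.08,0,0.03],[0.36,0,0.034]],[[0.08,0.002,0.03],[0.36,0,0.034]]]}}

```text
clock: 8.7
ee_pos: [0.4511, -0.1535, 0.1817]
ee_rot: [2.033, 2.124, 0.289]
wrist_force: [0.6, -0.4, -1.3]
grip_width: 0.0112
finger_force: 30.0
```

Emit:
{"name": "step_arm", "arguments": {"commands": [[[0.08,0.003,0.03],[0.36,0,0.034]],[[0.08,0.004,0.03],[0.36,0,0.034]],[[0.08,0.005,0.03],[0.36,0,0.034]],[[0.08,0.006,0.03],[0.36,0,0.034]],[[0.08,0.007,0.03],[0.36,0,0.034]],[[0.08,0.008,0.03],[0.36,0,0.034]],[[0,0,0],[0,0,0]],[[0,0,0],[0,0,0]]]}}

```text
clock: 9.37
ee_pos: [0.4616, -0.0552, 0.1478]
ee_rot: [2.171, 2.229, 0.061]
wrist_force: [-0.8, -0.4, -2.3]
grip_width: 0.0115
finger_force: 30.0
```

Run:
```python
from h import *
s=state();print(s["q"].round(2),s["ee_pos"].round(4),s["grip_width"],s["wrist_force"]); 
plan([.462,-.03,.032],tilt(0.02,0),8)
```

```text
[ 0.42  0.7  -0.63  2.15  0.89  0.51 -0.86] [ 0.4616 -0.0552  0.1478] 0.011470980384329556 [-0.79994555 -0.42591307 -2.27365053]
n 8 mm/row 14.8 deg/row 0.35
[[0.015, -0.003, 0.072], [0.058, -0.008, 0.008]]
[[0.015, -0.002, 0.072], [0.058, -0.008, 0.008]]
[[0.015, -0.002, 0.072], [0.058, -0.008, 0.008]]
[[0.015, -0.001, 0.072], [0.058, -0.008, 0.008]]
[[0.016, -0.001, 0.072], [0.058, -0.008, 0.008]]
[[0.016, -0.0, 0.072], [0.058, -0.008, 0.008]]
[[0.016, -0.0, 0.072], [0.058, -0.008, 0.008]]
[[0.016, 0.0, 0.072], [0.058, -0.008, 0.008]]
```

Emit:
{"name": "step_arm", "arguments": {"commands": [[[0.015,-0.003,0.08],[0.06,-0.008,0.008]],[[0.015,-0.002,0.08],[0.06,-0.008,0.008]],[[0.015,-0.002,0.08],[0.06,-0.008,0.008]],[[0.015,0,0.08],[0.06,-0.008,0.008]],[[0.015,0,0.08],[0.06,-0.008,0.008]],[[0.015,0,0.08],[0.06,-0.008,0.008]],[[0.015,0,0.06],[0.06,-0.008,0.008]],[[0.015,0,0.03],[0.05,-0.008,0.008]]]}}

```text
clock: 10.03
ee_pos: [0.4614, -0.033, 0.0334]
ee_rot: [2.202, 2.24, -0.006]
wrist_force: [0.1, 0.2, -2.5]
grip_width: 0.011
finger_force: 30.0
```

Emit:
{"name": "step_arm", "arguments": {"commands": [[[0,0,0.005],[0,0,0]],[[0,0,0.005],[0,0,0]],[[0,0,0.005],[0,0,0]],[[0,0,0.005],[0,0,0]],[[0,0,0.005],[0,0,0]],[[0,0,0.003],[0,0,0]],[[0,0,0],[0,0,0]],[[0,0,0],[0,0,0]]]}}

```text
clock: 10.7
ee_pos: [0.4621, -0.0317, 0.0293]
ee_rot: [2.2, 2.241, -0.002]
wrist_force: [-0.1, 0.5, -2.2]
grip_width: 0.0111
finger_force: 30.0
```

Run:
```python
from h import *
s=state();print(s["q"].round(2),s["ee_pos"].round(4),s["grip_width"],s["wrist_force"],s["ft_torque"],R.from_rotvec(s["ee_rot"]).as_matrix()[:,2].round(3));
```

```text
[ 0.17  0.91 -0.32  2.17  1.25  0.27 -1.25] [ 0.4621 -0.0317  0.0293] 0.011143233151621476 [-0.07479205  0.54867709 -2.179708  ] [-0.07157625 -0.01764713 -0.05300952] [-0.    -0.002 -1.   ]
```

Emit:
{"name": "step_arm", "arguments": {"commands": [[[0,0,0.005],[0,0,0]],[[0,0,0.005],[0,0,0]],[[0,0,0.003],[0,0,0]],[[0,0,0.002],[0,0,0]],[[0,0,0.002],[0,0,0]],[[0,0,0.002],[0,0,0]],[[0,0,0],[0,0,0]],[[0,0,0],[0,0,0]]]}}

```text
clock: 11.37
ee_pos: [0.462, -0.0317, 0.0254]
ee_rot: [2.2, 2.241, -0.002]
wrist_force: [-0.8, 0.7, -1.8]
grip_width: 0.0114
finger_force: 30.0
```

Emit:
{"name": "step_arm", "arguments": {"commands": [[[0,0,0.003],[0,0,0]],[[0,0,0.002],[0,0,0]],[[0,0,0.002],[0,0,0]],[[0,0,0.002],[0,0,0]],[[0,0,0.002],[0,0,0]],[[0,0,0],[0,0,0]],[[0,0,0],[0,0,0]],[[0,0,0],[0,0,0]]]}}

```text
clock: 12.03
ee_pos: [0.462, -0.0316, 0.0241]
ee_rot: [2.199, 2.241, -0.002]
wrist_force: [-2.1, -0.3, 9.6]
grip_width: 0.0114
finger_force: 30.0
```

Emit:
{"name": "step_arm", "arguments": {"commands": [[[0,0,0],[0,0,0]],[[0,0,0],[0,0,0]],[[0,0,0],[0,0,0]],[[0,0,0],[0,0,0]],[[0,0,0],[0,0,0]],[[0,0,-0.02],[0,0,0]],[[0,0,-0.04],[0,0,0]],[[0,0,-0.08],[0,0,0]]], "hand": 0.4}}

```text
clock: 12.7
ee_pos: [0.4611, -0.0315, 0.0507]
ee_rot: [-2.199, -2.242, 0.006]
wrist_force: [-0.3, -0.4, 0.5]
grip_width: 0.0527
finger_force: 0.0
```

Emit:
{"name": "step_arm", "arguments": {"commands": [[[0,0,-0.15],[0,0,0]],[[0,0,-0.15],[0,0,0]],[[0,0,-0.15],[0,0,0]],[[0,0,-0.15],[0,0,0]],[[0,0,-0.15],[0,0,0]],[[0,0,-0.1],[0,0,0]],[[0,0,0],[0,0,0]],[[0,0,0],[0,0,0]]]}}

```text
clock: 13.37
ee_pos: [0.4622, -0.0316, 0.2219]
ee_rot: [2.2, 2.24, -0.001]
wrist_force: [0.4, -0.9, -0.1]
grip_width: 0.0526
finger_force: 0.0
```

Run:
```python
from h import *
s=state();print(s["q"].round(2),s["ee_pos"].round(4),s["grip_width"],s["wrist_force"]) 
T=read_camera("top");S=read_camera("side")
t=np.mean([read_camera("top")["color"].astype(float) for _ in range(6)],0).clip(0,255).astype(np.uint8);T["color"]=t
s2=np.mean([read_camera("side")["color"].astype(float) for _ in range(6)],0).clip(0,255).astype(np.uint8);S["color"]=s2
np.savez("c1.npz",t=t,s=s2)
a=crop(T,348,152,67,67,6);b=crop(S,262,52,80,80,5)
f=lambda i:cv2.convertScaleAbs(cv2.resize(i,(400,400)),alpha=1.5,beta=-20)
c=cv2.resize(T["color"][100:260,240:400,::-1],(300,200)) 
cv2.imwrite("pics/g3.png",np.vstack([np.hstack([f(a),f(b)]),np.hstack([cv2.resize(T["color"][110:235,200:450,::-1],(400,200)),cv2.resize(S["color"][40:240,200:600,::-1],(400,200))])]))
```

```text
[ 0.47  0.61 -0.79  2.04  0.64  0.76 -0.7 ] [ 0.4622 -0.0316  0.2219] 0.05258708041648688 [ 0.38821368 -0.93974309 -0.06769938]
```

View pics/g3.png

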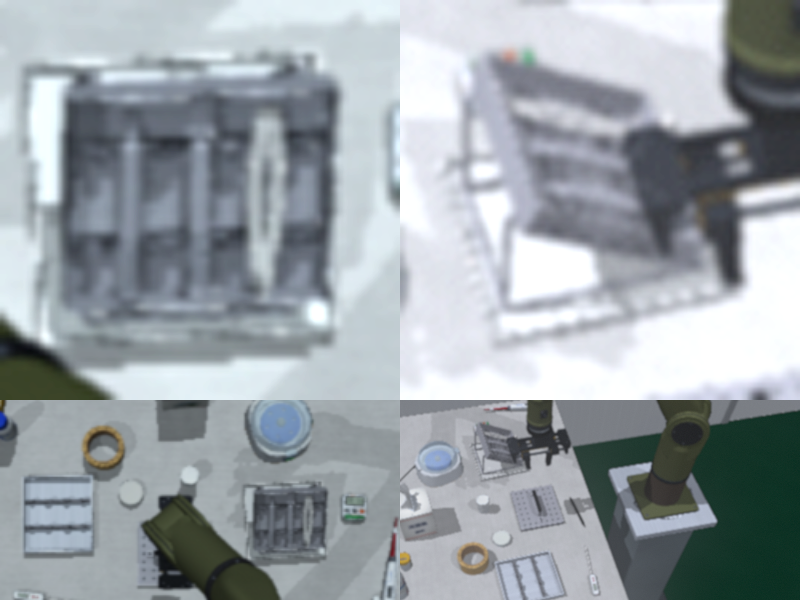

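The right slot holds the forceps (two arms visible). The left and middle slots hold the two flat handles, and I need a contrast zoom of their uphill ends to tell them apart. The lid lies flat at the bench spot.

Run:
```python
from h import *
d=np.load("c1.npz"); t=d["t"]; T=read_camera("top"); T["color"]=t; S=read_camera("side"); S["color"]=d["s"]
a=crop(T,356,160,36,46,12)
a=cv2.convertScaleAbs(a,alpha=2.2,beta=-110)
b=cv2.convertScaleAbs(crop(S,280,66,35,46,10),alpha=2,beta=-120)
b=cv2.resize(b,(350,552)); print(a.shape)
cv2.imwrite("pics/g4.png",np.hstack([a,b]))
# cassette frame from handle estimate
psi=.075; h=np.array([.522,-.304,.1135]); c,s=np.cos(psi),np.sin(psi); t30=np.pi/6
X=np.array([np.cos(t30)*c,np.cos(t30)*s,np.sin(t30)]);Y=np.array([-s,c,0]);Z=np.array([-np.sin(t30)*c,-np.sin(t30)*s,np.cos(t30)])
O=h-.060*Z; print("O",O)
for y in(.044,0,-.044):
  print(proj(T,[O+X*x+Y*y+Z*.019 for x in(-.071,-.006,.036,.064)]).round(1).tolist())
g=t.max(2).astype(int)
for r in range(164,204,2): print(r,g[r,358:405])
```

```text
(552, 432, 3)
O [ 0.55191566 -0.30175211  0.06153848]
[[368.7, 202.5], [368.9, 186.9], [369.1, 176.6], [369.2, 169.5]]
[[380.1, 201.9], [380.6, 186.3], [380.9, 176.0], [381.1, 168.9]]
[[391.6, 201.3], [392.2, 185.7], [392.6, 175.4], [392.9, 168.3]]
164 [128 120 103  88  96 117 136 169 178 177 176 175 176 175 175 175 172 161
 142 143 151 154 147 137 142 153 158 163 168 165 162 160 160 161 150 121
  98  91  91 104 116 120 121 137 138 144 155]
166 [167 135 106  96 101 110 118 128 129 126 122 122 123 124 123 123 122 121
 119 119 120 119 116 113 112 112 115 120 119 119 119 120 124 123 121 119
 119 118 114 115 116 114 110 108 104 102 123]
168 [144 100  99 100  94  94 105 120 125 125 132 141 141 135 126 127 125 117
 115 118 117 106  89  88  84  82  78  85  95 101 103 105 109 108 105 103
 102  98  93  99 102 100  95  91  82  68  97]
170 [138  77  66  72  73  73  71  76  87  91  86  79  79  83  90  91  91  92
  91  91  91  91  94  95  92  86  78  84  90  92  91  92  96 103 105 103
  96  83  84  93  95  95  96  96  88  76 111]
172 [134  75  68  75  76  76  76  81  91  93  91  89  89  85  90  9
[... 2368 characters left out ...]
97  90  90 104 109 101  84  85  91  91  91  94 112 140 152 154 133
  95  89  94 103 116 112  94  78  95 136 151]
198 [108  99 102  97  86  93 105 120 116 104 106 105  95  80  81  92  96 106
 121 115  93  85 102 108 100  86  89  95 103 108  99 101 110 124 145 129
  93  93 106 119 123 114  93  82 107 148 155]
200 [109  98  98  89  86 101 116 116 102  96 103 107 102  90  89  95 101 114
 117 104  89  98 120 121 114 116 118 113 113 111  97  84  81  97 124 118
 109 111 114 115 114 112 106  94  86 123 159]
202 [113 104 109 111 111 112 113 114 110 102  95  95  96 107 118 120 121 123
 126 122 117 117 121 122 119 120 121 117 108 103  99  99 104 119 128 125
 125 132 139 136 133 150 169 164 139 124 153]
```

View pics/g4.png

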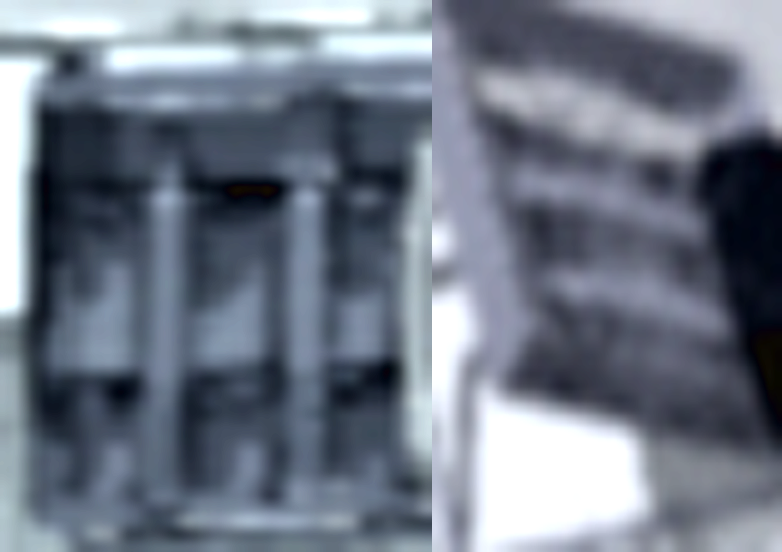

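Widths at row 174 are 5 px (19 mm, a blade) in the middle slot and 2 px (a needle) in the left slot. So in the cassette the order left to right is probe, spatula, forceps. The lateral positions match the prediction to within 0.3 px. Next I'll refine the tray from edge profiles.

Run:
```python
from h import *
d=np.load("c1.npz"); T=read_camera("top"); S=read_camera("side")
t=d["t"].astype(float); bl=t.mean(2); br=t[:,:,2]-t[:,:,0]
print("row175",bl[175,208:266].astype(int)); print("b-r",br[175,208:266].astype(int))
print("col230",bl[150:214,230].astype(int)); print("b-r",br[150:214,230].astype(int))
print("row195",bl[195,208:266].astype(int)); print("col248",bl[150:214,248].astype(int))
s=state(); P=np.array([.522,-.304,.1135]); 
psi=.075; h=P; c,sn=np.cos(psi),np.sin(psi); t30=np.pi/6
X=np.array([np.cos(t30)*c,np.cos(t30)*sn,.5]);Y=np.array([-sn,c,0]);Z=np.array([-.5*c,-.5*sn,np.cos(t30)]);O=h-.060*Z
G=ori(-Z,Y); tg=O+X*-.006+Y*-.044+Z*.006
print("grasp tcp",tg,G.as_rotvec())
a=plan([.48,-.25,.22],G,20); b=plan(tg+Z*.06,G,6,a)
```

```text
row175 [162 160 159 158 163 173 164 105 100 109 107 107 109 117 127 130 130 132
 132 125 112 109 110 112 119 129 131 129 129 131 130 123 114 113 115 121
 129 132 133 134 133 133 128 118 116 123 133 139 160 172 146 146 151 158
 169 171 171 170]
b-r [11 10 10 11 11 17 20 17 19 20 20 20 21 21 24 23 24 24 25 24 21 21 20 21
 22 24 24 22 23 24 23 22 21 22 21 22 24 24 24 24 25 24 24 22 21 24 24 25
 24 21 13 11 12 11 12 12 11 12]
col230 [171 170 170 170 172 168 163 161 108 102 117 136 179 189 188 188 189 189
 189 189 189 175 122  92  80 110 120 140 180 190 190 190 190 190 189 190
 190 176 130  95  78 111 122 140 179 190 189 189 189 189 189 187 177 180
 187 128 104 108 123 163 173 172 172 171]
b-r [12 13 13 12 11 12 15 21 18 19 22 24 29 30 31 30 30 30 29 30 30 29 20 14
 15 20 22 25 30 31 30 30 31 30 30 30 30 29 22 15 14 21 22 25 29 30 30 30
 30 31 30 30 30 26 21 13  8  9  9 12 12 12 12 13]
row195 [168 166 166 168 170 172 156 126 156 169 175 184 187 188 187 187 187 189
 191 191 190 190 190 189 187 185 184 184 185 188 189 189 187 187 186 185
 184 184 184 184 185 185 186 187 185 183 183 183 172 
[... 1038 characters left out ...]
757]]
[[-0.031, -0.045, 0.006], [-0.204, -0.191, -0.757]]
[[-0.028, -0.047, 0.006], [-0.204, -0.191, -0.757]]
[[-0.024, -0.049, 0.005], [-0.204, -0.191, -0.757]]
[[-0.02, -0.051, 0.005], [-0.204, -0.191, -0.757]]
[[-0.015, -0.053, 0.004], [-0.204, -0.191, -0.757]]
[[-0.011, -0.054, 0.003], [-0.204, -0.191, -0.757]]
[[-0.007, -0.054, 0.002], [-0.204, -0.191, -0.757]]
[[-0.002, -0.055, 0.001], [-0.204, -0.191, -0.757]]
n 6 mm/row 24.7 deg/row 0.0
[[0.022, -0.084, 0.088], [0.0, 0.0, 0.0]]
[[0.022, -0.084, 0.088], [0.0, 0.0, 0.0]]
[[0.022, -0.084, 0.088], [0.0, 0.0, 0.0]]
[[0.022, -0.084, 0.088], [0.0, 0.0, 0.0]]
[[0.022, -0.084, 0.088], [0.0, 0.0, 0.0]]
[[0.022, -0.084, 0.088], [0.0, 0.0, 0.0]]
```

Emit:
{"name": "step_arm", "arguments": {"commands": [[[-0.055,0,0],[-0.2,-0.19,-0.76]],[[-0.055,-0.003,0.002],[-0.2,-0.19,-0.76]],[[-0.054,-0.007,0.003],[-0.2,-0.19,-0.76]],[[-0.053,-0.012,0.004],[-0.2,-0.19,-0.76]],[[-0.052,-0.016,0.005],[-0.2,-0.19,-0.76]],[[-0.05,-0.02,0.005],[-0.2,-0.19,-0.76]],[[-0.05,-0.024,0.006],[-0.2,-0.19,-0.76]],[[-0.047,-0.028,0.006],[-0.2,-0.19,-0.76]]], "hand": 0.66}}

```text
clock: 14.93
ee_pos: [0.466, -0.1193, 0.2201]
ee_rot: [1.278, 2.618, 0.009]
wrist_force: [0.9, -0.8, 1.0]
grip_width: 0.0297
finger_force: 0.0
```

Emit:
{"name": "step_arm", "arguments": {"commands": [[[-0.044,-0.032,0.006],[-0.2,-0.19,-0.76]],[[-0.04,-0.036,0.007],[-0.2,-0.19,-0.76]],[[-0.038,-0.04,0.007],[-0.2,-0.19,-0.76]],[[-0.035,-0.042,0.006],[-0.2,-0.19,-0.76]],[[-0.03,-0.045,0.006],[-0.2,-0.19,-0.76]],[[-0.028,-0.047,0.006],[-0.2,-0.19,-0.76]],[[-0.024,-0.05,0.005],[-0.2,-0.19,-0.76]],[[-0.02,-0.05,0.005],[-0.2,-0.19,-0.76]]]}}

```text
clock: 15.6
ee_pos: [0.4693, -0.2071, 0.2188]
ee_rot: [0.342, 2.688, 0.018]
wrist_force: [0.5, 0.5, 0.1]
grip_width: 0.0301
finger_force: 0.0
```

Emit:
{"name": "step_arm", "arguments": {"commands": [[[-0.015,-0.053,0.004],[-0.2,-0.19,-0.76]],[[-0.01,-0.054,0.003],[-0.2,-0.19,-0.76]],[[-0.007,-0.054,0.002],[-0.2,-0.19,-0.76]],[[0,-0.055,0],[-0.2,-0.19,-0.76]],[[0,0,0],[0,0,0]],[[0,0,0],[0,0,0]],[[0,0,0],[0,0,0]],[[0,0,0],[0,0,0]]]}}

```text
clock: 16.27
ee_pos: [0.4711, -0.249, 0.2182]
ee_rot: [-0.106, 2.623, 0.024]
wrist_force: [0.6, 0.3, -0.2]
grip_width: 0.0297
finger_force: 0.0
```

```bash
cat > cas.py <<'E'
from h import *
psi=.075; h0=np.array([.522,-.304,.1135]); c,sn=np.cos(psi),np.sin(psi)
X=np.array([np.cos(np.pi/6)*c,np.cos(np.pi/6)*sn,.5]);Y=np.array([-sn,c,0]);Z=np.array([-.5*c,-.5*sn,np.cos(np.pi/6)]);O=h0-.060*Z
G=ori(-Z,Y)
def gt(y,up=0): return O+X*-.006+Y*y+Z*(.006+up)
E
python3 - <<'E'
from cas import *
s=state();print(s["q"].round(2),s["ee_pos"].round(4),s["grip_width"])
plan(gt(-.044,.06),G,8)
d=np.load("c1.npz")
from numpy.polynomial import polynomial as Pn
def cross(v,th,first):
    i=np.where(v>th)[0]; i=i[0] if first else i[-1]; j=i-1 if first else i+1
    return i+(th-v[i])/(v[j]-v[i])*(j-i)
T=read_camera("top");S=read_camera("side")
br=cv2.GaussianBlur(d["t"].astype(np.float32),(0,0),.6); br=br[:,:,2]-br[:,:,0]
for nm,first in(("left",1),("right",0)):
    p=np.array([onz(T,(206+cross(br[r,206:264],16.5,first),r),.02) for r in range(162,200)])
    f=np.polyfit(p[:,0],p[:,1],1); res=p[:,1]-np.polyval(f,p[:,0]); k=abs(res)<.004; f=np.polyfit(p[k,0],p[k,1],1)
    print(nm,"slope",f[0],"y at .553",np.polyval(f,.553),res.std())
for nm,first in(("far",1),("near",0)):
    p=np.array([onz(T,(cc,150+cross(br[150:214,cc],18,first)),.02) for cc in range(219,253)])
    f=np.polyfit(p[:,1],p[:,0],1); print(nm,"slope",f[0],"x at .253",np.polyval(f,.253))
g=d["t"].astype(float).mean(2)
for r0 in(170,186):
    p=np.array([onz(T,(cc,r0+np.average(np.arange(10),weights=np.clip(150-g[r0:r0+10,cc],0,None))),.016) for cc in range(219,253)])
    f=np.polyfit(p[:,1],p[:,0],1); print("rail slope",f[0],np.polyval(f,.253))
E
```

```text
[ 1.06  0.63 -0.74  2.25  1.92  0.14  0.27] [ 0.4711 -0.249   0.2182] 0.02974843805879821
n 8 mm/row 18.8 deg/row 0.07
[[0.011, -0.064, 0.068], [-0.0, -0.008, 0.007]]
[[0.011, -0.064, 0.068], [-0.0, -0.008, 0.007]]
[[0.011, -0.064, 0.068], [-0.0, -0.008, 0.007]]
[[0.011, -0.064, 0.068], [-0.0, -0.008, 0.007]]
[[0.011, -0.064, 0.068], [-0.0, -0.008, 0.007]]
[[0.011, -0.064, 0.068], [-0.0, -0.008, 0.007]]
[[0.011, -0.064, 0.068], [-0.0, -0.008, 0.007]]
[[0.011, -0.064, 0.068], [-0.0, -0.008, 0.007]]
left slope 0.044776054607584416 y at .553 0.341013996905592 0.0006424257724172648
right slope 0.038774560850072616 y at .553 0.1670346077304128 0.00040989194299150125
far slope -0.056870918146900255 x at .253 0.6453679243573273
near slope -0.04175378995136375 x at .253 0.45945264791026974
rail slope -0.039294038646667855 0.5817055779466472
rail slope -0.04279080684029997 0.5178851558092519
```

Emit:
{"name": "step_arm", "arguments": {"commands": [[[0.011,-0.064,0.068],[0,-0.008,0.007]],[[0.011,-0.064,0.068],[0,-0.008,0.007]],[[0.011,-0.064,0.068],[0,-0.008,0.007]],[[0.011,-0.064,0.068],[0,-0.008,0.007]],[[0.011,-0.064,0.068],[0,-0.008,0.007]],[[0.011,-0.064,0.068],[0,-0.008,0.007]],[[0.011,-0.064,0.068],[0,-0.008,0.007]],[[0.011,-0.064,0.068],[0,-0.008,0.007]]]}}

```text
clock: 17.03
ee_pos: [0.5177, -0.3498, 0.1144]
ee_rot: [-0.097, 2.617, 0.025]
wrist_force: [-0.1, 0.3, 0.0]
grip_width: 0.0298
finger_force: 0.0
```

Emit:
{"name": "step_arm", "arguments": {"commands": [[[0,0,0],[0,0,0]],[[0,0,0],[0,0,0]],[[0,0,0],[0,0,0]],[[0,0,0],[0,0,0]],[[0,0,0],[0,0,0]],[[0,0,0],[0,0,0]],[[0,0,0],[0,0,0]],[[0,0,0],[0,0,0]]]}}

```text
clock: 17.7
ee_pos: [0.517, -0.3499, 0.1152]
ee_rot: [-0.097, 2.617, 0.024]
wrist_force: [0.0, 0.5, -0.4]
grip_width: 0.0301
finger_force: 0.0
```

Run:
```python
from cas import *
s=state();print(s["q"].round(2),s["ee_pos"].round(4),s["grip_width"])
plan(gt(-.044),G,6)
```

```text
[ 1.09  0.9  -0.65  2.03  2.03  0.14  0.38] [ 0.517  -0.3499  0.1152] 0.030062869755820048
n 6 mm/row 10.0 deg/row 0.02
[[-0.0, 0.001, 0.05], [-0.002, -0.001, -0.001]]
[[-0.0, 0.001, 0.05], [-0.002, -0.001, -0.001]]
[[-0.0, 0.001, 0.05], [-0.002, -0.001, -0.001]]
[[-0.0, 0.001, 0.05], [-0.002, -0.001, -0.001]]
[[-0.0, 0.001, 0.05], [-0.002, -0.001, -0.001]]
[[-0.0, 0.001, 0.05], [-0.002, -0.001, -0.001]]
```

Emit:
{"name": "step_arm", "arguments": {"commands": [[[0,0.001,0.06],[0,0,0]],[[0,0.001,0.06],[0,0,0]],[[0,0.001,0.06],[0,0,0]],[[0,0.001,0.05],[0,0,0]],[[0,0.001,0.04],[0,0,0]],[[0,0,0.02],[0,0,0]],[[0,0,0.01],[0,0,0]],[[0,0,0],[0,0,0]]]}}

```text
clock: 18.37
ee_pos: [0.5469, -0.3467, 0.0627]
ee_rot: [-0.097, 2.617, 0.025]
wrist_force: [0.1, -0.0, -0.0]
grip_width: 0.0298
finger_force: 0.0
```

Emit:
{"name": "step_arm", "arguments": {"commands": [[[0,0,0],[0,0,0]],[[0,0,0],[0,0,0]],[[0,0,0],[0,0,0]],[[0,0,0],[0,0,0]],[[0,0,0],[0,0,0]],[[0,0,0],[0,0,0]],[[0,0,0],[0,0,0]],[[0,0,0],[0,0,0]]], "hand": 1}}

```text
clock: 19.03
ee_pos: [0.5469, -0.347, 0.0634]
ee_rot: [-0.097, 2.617, 0.024]
wrist_force: [-2.9, 0.1, 5.7]
grip_width: 0.0156
finger_force: 29.9
```

```bash
cat >> cas.py <<'E'
tpsi=.042; TC=np.array([.552,.2545,0])
tx=np.array([np.cos(tpsi),np.sin(tpsi),0]);ty=np.array([-np.sin(tpsi),np.cos(tpsi),0])
H=ori([0,0,-1],ty)
def st(y,up=0): return TC+ty*y+[0,0,.006+up]
E
python3 - <<'E'
from cas import *
s=state();print(s["q"].round(2),s["ee_pos"].round(4),gt(-.044).round(4),s["grip_width"],s["finger_force"],s["wrist_force"])
M=R.from_rotvec(s["ee_rot"])
a=plan(s["ee_pos"]+Z*.04,M,4)
b=plan(a[0]+[-.04,.12,.07],H,12,a)
c=plan(st(.044,.10),H,12,b)
E
```

```text
[ 1.08  1.03 -0.72  1.98  2.09  0.26  0.36] [ 0.5469 -0.347   0.0634] [ 0.547  -0.3462  0.0637] 0.015605370131253463 29.87113505601883 [-2.90303135  0.11196004  5.65910078]
n 4 mm/row 10.0 deg/row 0.0
[[0.0, -0.0, -0.05], [0.0, 0.0, 0.0]]
[[0.0, -0.0, -0.05], [0.0, 0.0, 0.0]]
[[0.0, -0.0, -0.05], [0.0, 0.0, 0.0]]
[[0.0, -0.0, -0.05], [0.0, 0.0, 0.0]]
n 12 mm/row 12.0 deg/row 2.5
[[-0.003, 0.051, -0.032], [0.006, 0.416, 0.025]]
[[-0.001, 0.051, -0.032], [0.006, 0.416, 0.025]]
[[0.0, 0.051, -0.032], [0.006, 0.416, 0.025]]
[[0.002, 0.051, -0.032], [0.006, 0.416, 0.025]]
[[0.003, 0.051, -0.032], [0.006, 0.416, 0.025]]
[[0.005, 0.051, -0.032], [0.006, 0.416, 0.025]]
[[0.007, 0.051, -0.032], [0.006, 0.416, 0.025]]
[[0.008, 0.051, -0.031], [0.006, 0.416, 0.025]]
[[0.009, 0.051, -0.031], [0.006, 0.416, 0.025]]
[[0.011, 0.051, -0.03], [0.006, 0.416, 0.025]]
[[0.012, 0.051, -0.03], [0.006, 0.416, 0.025]]
[[0.014, 0.051, -0.029], [0.006, 0.416, 0.025]]
n 12 mm/row 44.5 deg/row 0.0
[[-0.036, 0.218, 0.026], [0.0, 0.0, 0.0]]
[[-0.036, 0.218, 0.026], [0.0, 0.0, 0.0]]
[[-0.036, 0.218, 0.026], [0.0, 0.0, 0.0]]
[[-0.036, 0.218, 0.026], [0.0, 0.0, 0.0]]
[[-0.036, 0.218, 0.026], [0.0, 0.0, 0.0]]
[[-0.036, 0.218, 0.026], [0.0, 0.0, 0.0]]
[[-0.036, 0.218, 0.026], [0.0, 0.0, 0.0]]
[[-0.036, 0.218, 0.026], [0.0, 0.0, 0.0]]
[[-0.036, 0.218, 0.026], [0.0, 0.0, 0.0]]
[[-0.036, 0.218, 0.026], [0.0, 0.0, 0.0]]
[[-0.036, 0.218, 0.026], [0.0, 0.0, 0.0]]
[[-0.036, 0.218, 0.026], [0.0, 0.0, 0.0]]
```

Emit:
{"name": "step_arm", "arguments": {"commands": [[[0,0,-0.03],[0,0,0]],[[0,0,-0.05],[0,0,0]],[[0,0,-0.06],[0,0,0]],[[0,0,-0.06],[0,0,0]],[[-0.003,0.05,-0.032],[0.006,0.416,0.025]],[[0,0.05,-0.032],[0.006,0.416,0.025]],[[0,0.05,-0.032],[0.006,0.416,0.025]],[[0.002,0.05,-0.032],[0.006,0.416,0.025]]]}}

```text
clock: 19.7
ee_pos: [0.5197, -0.3247, 0.1156]
ee_rot: [-0.086, 2.737, -0.005]
wrist_force: [0.1, -0.5, -0.3]
grip_width: 0.0156
finger_force: 29.9
```

Emit:
{"name": "step_arm", "arguments": {"commands": [[[0.003,0.05,-0.032],[0.006,0.416,0.025]],[[0.005,0.05,-0.032],[0.006,0.416,0.025]],[[0.007,0.05,-0.032],[0.006,0.416,0.025]],[[0.008,0.05,-0.03],[0.006,0.416,0.025]],[[0.01,0.05,-0.03],[0.006,0.416,0.025]],[[0.01,0.05,-0.03],[0.006,0.416,0.025]],[[0.012,0.05,-0.03],[0.006,0.416,0.025]],[[0.014,0.05,-0.03],[0.006,0.416,0.025]]]}}

```text
clock: 20.37
ee_pos: [0.4902, -0.2466, 0.1584]
ee_rot: [-0.057, 3.079, -0.02]
wrist_force: [1.0, -0.6, 0.0]
grip_width: 0.0152
finger_force: 29.9
```

Run:
```python
from cas import *
s=state();print(s["q"].round(2),s["ee_pos"].round(4),s["grip_width"],s["finger_force"],R.from_rotvec(s["ee_rot"]).as_matrix()[:,2].round(3))
c=plan(st(.044,.08),H,15)
```

```text
[ 0.84  0.79 -0.77  1.92  0.84  0.72  1.19] [ 0.4902 -0.2466  0.1584] 0.01520940680184168 29.870058596134186 [ 0.062 -0.012 -0.998]
n 15 mm/row 36.9 deg/row 0.24
[[-0.025, 0.181, 0.023], [-0.009, 0.039, -0.003]]
[[-0.025, 0.181, 0.023], [-0.009, 0.039, -0.003]]
[[-0.026, 0.181, 0.023], [-0.009, 0.039, -0.003]]
[[-0.026, 0.181, 0.023], [-0.009, 0.039, -0.003]]
[[-0.026, 0.181, 0.023], [-0.009, 0.039, -0.003]]
[[-0.026, 0.181, 0.024], [-0.009, 0.039, -0.003]]
[[-0.026, 0.181, 0.024], [-0.009, 0.039, -0.003]]
[[-0.026, 0.181, 0.024], [-0.009, 0.039, -0.003]]
[[-0.027, 0.181, 0.024], [-0.009, 0.039, -0.003]]
[[-0.027, 0.181, 0.024], [-0.009, 0.039, -0.003]]
[[-0.027, 0.181, 0.024], [-0.009, 0.039, -0.003]]
[[-0.027, 0.181, 0.024], [-0.009, 0.039, -0.003]]
[[-0.027, 0.181, 0.024], [-0.009, 0.039, -0.003]]
[[-0.027, 0.181, 0.024], [-0.009, 0.039, -0.003]]
[[-0.028, 0.181, 0.024], [-0.009, 0.039, -0.003]]
```

Emit:
{"name": "step_arm", "arguments": {"commands": [[[-0.025,0.18,0.02],[-0.009,0.04,0]],[[-0.025,0.18,0.02],[-0.009,0.04,0]],[[-0.026,0.18,0.02],[-0.009,0.04,0]],[[-0.026,0.18,0.02],[-0.009,0.04,0]],[[-0.026,0.18,0.02],[-0.009,0.04,0]],[[-0.026,0.18,0.024],[-0.009,0.04,0]],[[-0.026,0.18,0.024],[-0.009,0.04,0]],[[-0.026,0.18,0.024],[-0.009,0.04,0]]]}}

```text
clock: 21.03
ee_pos: [0.5227, 0.0435, 0.1225]
ee_rot: [-0.058, 3.111, -0.009]
wrist_force: [0.1, -0.3, -0.6]
grip_width: 0.0156
finger_force: 29.9
```

Emit:
{"name": "step_arm", "arguments": {"commands": [[[-0.026,0.18,0.024],[-0.009,0.04,0]],[[-0.026,0.18,0.024],[-0.009,0.04,0]],[[-0.026,0.18,0.024],[-0.009,0.04,0]],[[-0.026,0.18,0.024],[-0.009,0.04,0]],[[-0.026,0.18,0.024],[-0.009,0.04,0]],[[-0.026,0.14,0.024],[-0.009,0.04,0]],[[-0.02,0.08,0.02],[-0.009,0.04,0]],[[0,0,0],[0,0,0]]]}}

```text
clock: 21.7
ee_pos: [0.5496, 0.2726, 0.0895]
ee_rot: [-0.066, 3.14, 0.009]
wrist_force: [0.0, 0.6, 0.5]
grip_width: 0.0156
finger_force: 29.9
```

Run:
```python
from cas import *
s=state();print(s["q"].round(2),s["ee_pos"].round(4),s["grip_width"],s["finger_force"],R.from_rotvec(s["ee_rot"]).as_matrix()[:,2].round(3))
c=plan(st(.044,.025),H,8)
```

```text
[-0.17  0.95 -0.67  1.7   0.8   0.78  0.38] [0.5496 0.2726 0.0895] 0.015582308546098406 29.869958460330963 [ 0.001  0.006 -1.   ]
n 8 mm/row 8.0 deg/row 0.04
[[-0.001, 0.016, 0.037], [0.007, 0.001, -0.0]]
[[-0.001, 0.016, 0.037], [0.007, 0.001, -0.0]]
[[-0.001, 0.016, 0.037], [0.007, 0.001, -0.0]]
[[-0.001, 0.016, 0.037], [0.007, 0.001, -0.0]]
[[-0.001, 0.016, 0.037], [0.007, 0.001, -0.0]]
[[-0.001, 0.016, 0.037], [0.007, 0.001, -0.0]]
[[-0.001, 0.016, 0.037], [0.007, 0.001, -0.0]]
[[-0.001, 0.016, 0.037], [0.007, 0.001, -0.0]]
```

Emit:
{"name": "step_arm", "arguments": {"commands": [[[0,0.025,0.04],[0,0,0]],[[0,0.025,0.04],[0,0,0]],[[0,0.025,0.04],[0,0,0]],[[0,0.025,0.04],[0,0,0]],[[0,0.02,0.04],[0,0,0]],[[0,0.008,0.04],[0,0,0]],[[0,0,0.04],[0,0,0]],[[0,0,0.01],[0,0,0]]]}}

```text
clock: 22.37
ee_pos: [0.5487, 0.2919, 0.0295]
ee_rot: [0.059, -3.14, 0.002]
wrist_force: [0.5, 0.6, 0.0]
grip_width: 0.0154
finger_force: 29.9
```

Run:
```python
from cas import *
s=state();print(s["q"].round(2),s["ee_pos"].round(4))
c=plan(st(.044,.0),H,8)
T=read_camera("top");S=read_camera("side")
p=s["ee_pos"]
def dot(c):
    im=crop(c,0,0,640,400,6)
    for q in proj(c,[st(.044)+tx*a+[0,0,.015-.006] for a in(.092,.06,-.06,-.092)]): cv2.circle(im,tuple(((q+.5)*6).astype(int)),2,(0,0,255),-1)
    for q in proj(c,[TC+tx*a+ty*b+[0,0,.02] for a in(.092,-.092) for b in(.084,-.084)]): cv2.circle(im,tuple(((q+.5)*6).astype(int)),2,(0,255,0),-1)
    return im
a=dot(T)[145*6:215*6,203*6:268*6];b=dot(S)[178*6:258*6,286*6:366*6]
cv2.imwrite("pics/g5.png",np.hstack([cv2.resize(a,(390,420)),cv2.resize(b,(410,420))]))
```

```text
[-0.24  1.04 -0.61  1.68  0.87  0.71  0.3 ] [0.5487 0.2919 0.0295]
n 8 mm/row 3.1 deg/row 0.03
[[-0.001, 0.004, 0.015], [-0.001, -0.002, -0.005]]
[[-0.001, 0.004, 0.015], [-0.001, -0.002, -0.005]]
[[-0.001, 0.004, 0.015], [-0.001, -0.002, -0.005]]
[[-0.001, 0.004, 0.015], [-0.001, -0.002, -0.005]]
[[-0.001, 0.004, 0.015], [-0.001, -0.002, -0.005]]
[[-0.001, 0.004, 0.015], [-0.001, -0.002, -0.005]]
[[-0.001, 0.004, 0.015], [-0.001, -0.002, -0.005]]
[[-0.001, 0.004, 0.015], [-0.001, -0.002, -0.005]]
```

View pics/g5.png

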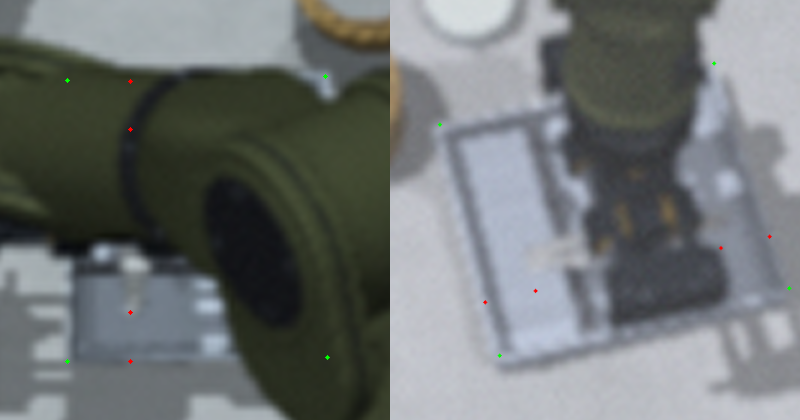

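The forceps are held straight over the left slot. The projected tray corners match the side view, and the top view suggests the tray is about 3 mm further right. I'll settle it with rectified edge profiles from the earlier clear frames.

Run:
```python
from cas import *
d=np.load("c1.npz"); 
for nm,k in(("top","t"),("side","s")):
    c=read_camera(nm)
    for z in (.02,):
        W=[TC+tx*a+ty*b+[0,0,z] for a,b in((.11,.11),(.11,-.11),(-.11,-.11),(-.11,.11))]
        Hm=cv2.getPerspectiveTransform(proj(c,W).astype(np.float32),np.float32([[0,0],[220,0],[220,220],[0,220]]))
        o=cv2.warpPerspective(d[k],Hm,(221,221),flags=cv2.INTER_LINEAR).astype(float)
        g=o.mean(2); b=o[:,:,2]-o[:,:,0]
        rows=np.r_[95:125]  # between the rails
        print(nm,"y from +110 to +68 (step2):",g[rows,0:42:2].mean(0).astype(int) if 0 else g[95:125,0:42:2].mean(0).astype(int),b[95:125,0:42:2].mean(0).astype(int))
        print("   y from -68 to -110:",g[95:125,178:220:2].mean(0).astype(int),b[95:125,178:220:2].mean(0).astype(int))
        # teeth: profile along the rails
        for x0 in(78,142): 
            pr=g[x0-8:x0+9,30:190].mean(0); print("  rail",110-x0,"y+80..-80 step4",pr[::4].astype(int))
s=state();p=s["ee_pos"];S=read_camera("side");print("tip proj",proj(S,[p+tx*.062+[0,0,.010]]),proj(S,[p+tx*.02+[0,0,.01]]))
```

```text
top y from +110 to +68 (step2): [164 165 165 165 165 165 166 166 167 168 170 172 171 165 152 133 134 148
 158 165 170] [11 11 11 11 11 12 12 12 12 12 13 15 17 19 20 21 23 26 27 28 28]
   y from -68 to -110: [185 185 186 186 187 185 183 175 163 149 134 136 142 146 150 153 156 161
 165 167 168] [29 30 29 29 29 29 28 26 23 19 14 12 10 10 10 10 11 11 11 12 12]
  rail 32 y+80..-80 step4 [116 101 104 106 108 104 104 111 115 118 121 122 118 113 113 114 113 111
 113 114 115 117 118 114 108 103 103 105 109 115 120 123 123 121 113 106
 105 108 110 117]
  rail -32 y+80..-80 step4 [110  95 102 102 103 106 111 114 114 113 110 110 113 114 112 111 108 107
 111 114 114 115 116 115 113 112 108 100  98 105 113 119 123 124 119 112
 106 104 111 120]
side y from +110 to +68 (step2): [187 188 188 186 181 170 157 144 136 138 149 165 177 185 190 192 195 197
 198 198 198] [ 8  8  8  8  8  8  9 10 13 16 18 21 23 24 25 25 26 26 27 27 27]
   y from -68 to -110: [162 148 136 133 138 150 164 175 181 184 184 185 185 185 185 185 185 185
 185 185 185] [21 19 17 16 17 18 18 17 15 12 10  9  9  8  8  8  8  8  8  8  8]
  rail 32 y+80..-80 step4 [143 132 134 139 145 145 144 146 147 141 133 128 127 132 139 142 144 148
 148 142 136 132 127 127 131 137 140 142 143 142 142 138 131 130 137 142
 139 131 126 138]
  rail -32 y+80..-80 step4 [143 133 131 137 141 142 144 144 144 143 136 127 123 128 134 138 140 141
 144 144 139 134 130 129 132 136 138 140 143 146 144 137 132 132 137 142
 142 132 122 133]
tip proj [[312.90414189 227.4196824 ]] [[325.8327992  224.51429403]]
```

Emit:
{"name": "step_arm", "arguments": {"commands": [[[0,0.016,0],[0,0,0]],[[0,0.015,0],[0,0,0]],[[0,0,0],[0,0,0]],[[0,0,0.02],[0,0,0]],[[0,0,0.02],[0,0,0]],[[0,0,0.02],[0,0,0]],[[0,0,0.02],[0,0,0]],[[0,0,0.01],[0,0,0]]]}}

```text
clock: 23.28
ee_pos: [0.5489, 0.2985, 0.0123]
ee_rot: [0.059, -3.141, 0.001]
wrist_force: [0.6, -0.9, -0.8]
grip_width: 0.0153
finger_force: 29.9
```

Run:
```python
from cas import *
s=state();p=s["ee_pos"];print(p.round(4),s["wrist_force"],s["ft_torque"],s["grip_width"])
S=read_camera("side"); 
S["color"]=np.mean([read_camera("side")["color"].astype(float) for _ in range(4)],0).astype(np.uint8)
b=S["color"].astype(int); m=b[:,:,2]-b[:,:,0]
print(proj(S,[p+tx*a+[0,0,.01] for a in(.03,.045,.06)]).round(1), proj(S,[p+tx*.06+ty*.01+[0,0,.01]]))
print(m[215:235,304:330])
```

```text
[0.5489 0.2985 0.0123] [ 0.59920401 -0.91761165 -0.83447786] [ 0.05976408 -0.01106483 -0.02576643] 0.015326931678120704
[[323.4 229.7]
 [318.8 230.7]
 [314.2 231.8]] [[314.99313321 234.45218945]]
[[ 25  24  24  25  25  24  26  25  25  24  24  21  14  10  12  13  13   7
   -6  -7   0   7   9   6   8   6]
 [ 24  24  24  24  24  24  25  24  24  27  24  22  16  11  11  13  14  10
    7   8  12  10   9   8   6   5]
 [ 24  26  24  26  25  24  26  26  25  26  26  23  18  13  11  13  14  15
   17  18  17  13   9   8   7   5]
 [ 24  25  26  25  25  26  26  25  26  25  25  25  20  14  11  12  14  18
   21  23  20  15  11   8   7   7]
 [ 24  26  25  25  24  26  26  24  26  25  25  24  22  17  12  11  16  20
   24  24  22  18  13   9   9  10]
 [ 24  25  25  25  25  25  25  26  26  26  27  25  24  18  13  12  16  20
   24  24  23  17  13  10  10   8]
 [ 23  26  26  26  26  25  26  25  24  24  25  26  25  20  15  12  14  20
   23  24  21  16  12  10  10   5]
 [ 22  24  26  27  26  26  24  25  23  24  25  26  25  21  16  11  13  18
   22  21  17  15  11   9   9   4]
 [ 21  24  27  25  25  26  25  2
[... 576 characters left out ...]
10   6   7
    9   8   7   7   2  -7 -12  -8]
 [ 18  18  21  24  25  25  26  23  23  21  17  15  13  10  10   8   7   7
    8   9  11   6  -5 -17 -17 -10]
 [ 18  18  22  25  25  25  26  23  19  15  10   9   9   8   8   8   8   7
    8   9   9   5  -4 -10  -5   3]
 [ 20  17  20  24  27  25  24  23  19  12   9   7   8   7   6   8   8   8
    8   9  10   6   5   4   6  10]
 [ 20  19  20  23  26  26  25  25  20  14  10   9   8  10   8   9   8   8
    7   7   9  12  12  13  12  13]
 [ 19  18  19  22  25  25  25  25  23  18  14  13  14  12  11  11  11   8
    6   7  11  15  17  16  13  13]
 [ 20  18  17  21  25  27  26  26  25  21  20  21  21  20  16  13  14  11
   10   9  13  16  17  16  15  12]]
```

Emit:
{"name": "step_arm", "arguments": {"commands": [[[0,0.003,0.004],[0,0,0]],[[0,0.002,0.004],[0,0,0]],[[0,0,0.004],[0,0,0]],[[0,0,0.004],[0,0,0]],[[0,0,0.004],[0,0,0]],[[0,0,0.004],[0,0,0]],[[0,0,0.003],[0,0,0]],[[0,0,0],[0,0,0]]]}}

```text
clock: 24.2
ee_pos: [0.5491, 0.2999, 0.0077]
ee_rot: [-0.059, 3.141, 0.0]
wrist_force: [-0.8, 0.6, 0.3]
grip_width: 0.0154
finger_force: 29.9
```

Emit:
{"name": "step_arm", "arguments": {"commands": [[[0,0,0.003],[0,0,0]],[[0,0,0.003],[0,0,0]],[[0,0,0.003],[0,0,0]],[[0,0,0.002],[0,0,0]],[[0,0,0.001],[0,0,0]],[[0,0,0],[0,0,0]],[[0,0,0],[0,0,0]],[[0,0,0],[0,0,0]]]}}

```text
clock: 24.87
ee_pos: [0.5492, 0.3, 0.0055]
ee_rot: [-0.059, 3.141, 0.001]
wrist_force: [0.8, 0.0, -1.2]
grip_width: 0.0155
finger_force: 29.9
```

Emit:
{"name": "step_arm", "arguments": {"commands": [[[0,0,0.002],[0,0,0]],[[0,0,0.002],[0,0,0]],[[0,0,0.002],[0,0,0]],[[0,0,0.001],[0,0,0]],[[0,0,0],[0,0,0]],[[0,0,0],[0,0,0]],[[0,0,0],[0,0,0]],[[0,0,0],[0,0,0]]]}}

```text
clock: 25.53
ee_pos: [0.5492, 0.3, 0.0053]
ee_rot: [-0.059, 3.14, 0.0]
wrist_force: [-1.8, -1.8, 8.9]
grip_width: 0.0155
finger_force: 29.9
```

Emit:
{"name": "step_arm", "arguments": {"commands": [[[0,0,0],[0,0,0]],[[0,0,0],[0,0,0]],[[0,0,0],[0,0,0]],[[0,0,-0.02],[0,0,0]],[[0,0,-0.05],[0,0,0]],[[0,0,-0.12],[0,0,0]],[[0,0,-0.18],[0,0,0]],[[0,0,-0.18],[0,0,0]]], "hand": 0.66}}

```text
clock: 26.2
ee_pos: [0.5484, 0.2996, 0.1152]
ee_rot: [0.06, -3.14, 0.0]
wrist_force: [1.5, -0.1, 0.0]
grip_width: 0.0297
finger_force: 0.0
```

Run:
```python
from cas import *
s=state();print(s["ee_pos"].round(4),s["grip_width"])
b=plan([.46,-.10,.18],H,11); a=plan([.485,-.24,.19],G,10,b); a=plan(gt(.044,.05),G,4,a)
```

```text
[0.5484 0.2996 0.1152] 0.02972964720473155
n 11 mm/row 37.7 deg/row 0.02
[[0.047, -0.18, -0.029], [-0.0, -0.001, -0.003]]
[[0.047, -0.18, -0.029], [-0.0, -0.001, -0.003]]
[[0.047, -0.18, -0.029], [-0.0, -0.001, -0.003]]
[[0.047, -0.18, -0.029], [-0.0, -0.001, -0.003]]
[[0.047, -0.18, -0.029], [-0.0, -0.001, -0.003]]
[[0.047, -0.18, -0.029], [-0.0, -0.001, -0.003]]
[[0.047, -0.18, -0.029], [-0.0, -0.001, -0.003]]
[[0.048, -0.18, -0.029], [-0.0, -0.001, -0.003]]
[[0.048, -0.18, -0.029], [-0.0, -0.001, -0.003]]
[[0.048, -0.18, -0.029], [-0.0, -0.001, -0.003]]
[[0.048, -0.18, -0.029], [-0.0, -0.001, -0.003]]
n 10 mm/row 14.3 deg/row 3.01
[[-0.01, -0.07, -0.005], [-0.008, -0.5, -0.031]]
[[-0.01, -0.071, -0.004], [-0.008, -0.5, -0.031]]
[[-0.01, -0.071, -0.004], [-0.008, -0.5, -0.031]]
[[-0.01, -0.071, -0.003], [-0.008, -0.5, -0.031]]
[[-0.009, -0.071, -0.003], [-0.008, -0.5, -0.031]]
[[-0.009, -0.071, -0.003], [-0.008, -0.5, -0.031]]
[[-0.009, -0.071, -0.002], [-0.008, -0.5, -0.031]]
[[-0.009, -0.071, -0.002], [-0.008, -0.5, -0.031]]
[[-0.009, -0.071, -0.001], [-0.008, -0.5, -0.031]]
[[-0.009, -0.071, -0.001], [-0.008, -0.5, -0.031]]
n 4 mm/row 22.7 deg/row 0.0
[[0.021, -0.028, 0.108], [0.0, 0.0, 0.0]]
[[0.021, -0.028, 0.108], [0.0, 0.0, 0.0]]
[[0.021, -0.028, 0.108], [0.0, 0.0, 0.0]]
[[0.021, -0.028, 0.108], [0.0, 0.0, 0.0]]
```

Emit:
{"name": "step_arm", "arguments": {"commands": [[[0.047,-0.18,-0.03],[0,0,0]],[[0.047,-0.18,-0.03],[0,0,0]],[[0.047,-0.18,-0.03],[0,0,0]],[[0.047,-0.18,-0.03],[0,0,0]],[[0.047,-0.18,-0.03],[0,0,0]],[[0.047,-0.18,-0.03],[0,0,0]],[[0.047,-0.18,-0.03],[0,0,0]],[[0.047,-0.18,-0.03],[0,0,0]]]}}

```text
clock: 26.87
ee_pos: [0.4843, 0.0078, 0.163]
ee_rot: [-0.06, 3.14, 0.0]
wrist_force: [1.1, -1.0, 0.5]
grip_width: 0.0304
finger_force: 0.0
```

Emit:
{"name": "step_arm", "arguments": {"commands": [[[0.047,-0.18,-0.03],[0,0,0]],[[0.047,-0.18,-0.03],[0,0,0]],[[0.047,-0.18,-0.03],[0,0,0]],[[-0.01,-0.07,-0.005],[-0.008,-0.5,-0.03]],[[-0.01,-0.07,-0.004],[-0.008,-0.5,-0.03]],[[-0.01,-0.07,-0.004],[-0.008,-0.5,-0.03]],[[-0.01,-0.07,-0.003],[-0.008,-0.5,-0.03]],[[-0.01,-0.07,-0.003],[-0.008,-0.5,-0.03]]]}}

```text
clock: 27.53
ee_pos: [0.4735, -0.1699, 0.1856]
ee_rot: [-0.077, 2.875, 0.013]
wrist_force: [0.2, -0.7, -0.4]
grip_width: 0.0298
finger_force: 0.0
```

Emit:
{"name": "step_arm", "arguments": {"commands": [[[-0.01,-0.07,-0.003],[-0.008,-0.5,-0.03]],[[-0.01,-0.07,0],[-0.008,-0.5,-0.03]],[[-0.01,-0.07,0],[-0.008,-0.5,-0.03]],[[-0.01,-0.07,0],[-0.008,-0.5,-0.03]],[[-0.01,-0.07,0],[-0.008,-0.5,-0.03]],[[0,0,0],[0,0,0]],[[0,0,0],[0,0,0]],[[0,0,0],[0,0,0]]]}}

```text
clock: 28.2
ee_pos: [0.4839, -0.223, 0.1867]
ee_rot: [-0.087, 2.683, 0.014]
wrist_force: [-0.5, 0.1, 0.1]
grip_width: 0.0299
finger_force: 0.0
```

Run:
```python
from cas import *
s=state();print(s["q"].round(2),s["ee_pos"].round(4))
a=plan(gt(.044,.05),G,7)
T=read_camera("top"); g=T["color"].astype(float).mean(2)
for r in(184,186,188): print(g[r,362:398].astype(int))
```

```text
[ 0.95  0.68 -0.74  2.25  1.92  0.25  0.18] [ 0.4839 -0.223   0.1867]
n 7 mm/row 13.4 deg/row 0.55
[[0.007, -0.028, 0.06], [-0.013, -0.09, -0.01]]
[[0.007, -0.028, 0.06], [-0.013, -0.09, -0.01]]
[[0.008, -0.028, 0.06], [-0.013, -0.09, -0.01]]
[[0.009, -0.028, 0.06], [-0.013, -0.09, -0.01]]
[[0.009, -0.028, 0.06], [-0.013, -0.09, -0.01]]
[[0.01, -0.028, 0.06], [-0.013, -0.09, -0.01]]
[[0.01, -0.028, 0.06], [-0.013, -0.09, -0.01]]
[ 82  88  99 111 101  81  78  91  91  81  71  68  71  80  89  86  71  72
  89  95  92  81  74  74  79  89  93  94  94  94  94  95  89  85  91  94]
[101 109 113 112 102  81  79  91  91  88  92  92  93  97  95  87  71  72
  87  94  90  84  91  95  94  94  94  95  93  94  94  94  93  95  94  96]
[103 113 114 115 105  86  82  93  91  91  95  98  96  98  96  87  71  68
  88  96  90  85  93  95  93  95  97  97  95  94  94  94  94  93  92  91]
```

Lined up and the other instruments are undisturbed. Next is the approach to the probe.

Emit:
{"name": "step_arm", "arguments": {"commands": [[[0.007,-0.028,0.06],[-0.013,-0.09,-0.01]],[[0.007,-0.028,0.06],[-0.013,-0.09,-0.01]],[[0.008,-0.028,0.06],[-0.013,-0.09,-0.01]],[[0.009,-0.028,0.06],[-0.013,-0.09,-0.01]],[[0.009,-0.028,0.06],[-0.013,-0.09,-0.01]],[[0.01,-0.028,0.06],[-0.013,-0.09,-0.01]],[[0.01,-0.028,0.06],[-0.013,-0.09,-0.01]],[[0,0,0],[0,0,0]]]}}

```text
clock: 28.92
ee_pos: [0.5152, -0.2606, 0.1043]
ee_rot: [-0.099, 2.62, 0.027]
wrist_force: [-0.4, -0.4, -0.9]
grip_width: 0.0302
finger_force: 0.0
```

Run:
```python
from cas import *
s=state();print(s["ee_pos"].round(4))
a=plan(gt(.044,0),G,6)
```

```text
[ 0.5152 -0.2606  0.1043]
n 6 mm/row 8.0 deg/row 0.03
[[-0.001, 0.0, 0.04], [0.001, -0.006, 0.001]]
[[-0.001, 0.0, 0.04], [0.001, -0.006, 0.001]]
[[-0.001, 0.0, 0.04], [0.001, -0.006, 0.001]]
[[-0.001, 0.0, 0.04], [0.001, -0.006, 0.001]]
[[-0.001, 0.0, 0.04], [0.001, -0.006, 0.001]]
[[-0.001, 0.0, 0.04], [0.001, -0.006, 0.001]]
```

Emit:
{"name": "step_arm", "arguments": {"commands": [[[-0.001,0,0.05],[0,-0.006,0]],[[-0.001,0,0.05],[0,-0.006,0]],[[-0.001,0,0.05],[0,-0.006,0]],[[-0.001,0,0.04],[0,-0.006,0]],[[-0.001,0,0.03],[0,-0.006,0]],[[-0.001,0,0.015],[0,0,0]],[[0,0,0.005],[0,0,0]],[[0,0,0],[0,0,0]]]}}

```text
clock: 29.58
ee_pos: [0.5399, -0.2593, 0.0655]
ee_rot: [-0.097, 2.613, 0.026]
wrist_force: [-0.4, 0.7, 0.7]
grip_width: 0.0296
finger_force: 0.0
```

Emit:
{"name": "step_arm", "arguments": {"commands": [[[0,0,0],[0,0,0]],[[0,0,0],[0,0,0]],[[0,0,0],[0,0,0]],[[0,0,0],[0,0,0]],[[0,0,0],[0,0,0]],[[0,0,0],[0,0,0]],[[0,0,0],[0,0,0]],[[0,0,0],[0,0,0]]], "hand": 1}}

```text
clock: 30.25
ee_pos: [0.5398, -0.2596, 0.066]
ee_rot: [-0.098, 2.613, 0.025]
wrist_force: [-2.8, -0.8, 4.8]
grip_width: 0.0126
finger_force: 30.0
```

Run:
```python
from cas import *
s=state();p=s["ee_pos"];print(p.round(4),gt(.044).round(4),"Z off",(p-gt(.044))@Z,s["grip_width"],s["finger_force"],s["wrist_force"])
a=plan(p+Z*.045,R.from_rotvec(s["ee_rot"]),4)
b=plan(a[0]+[-.03,.11,.07],H,12,a)
c=plan(st(0,.08),H,10,b)
```

```text
[ 0.5398 -0.2596  0.066 ] [ 0.5404 -0.2585  0.0637] Z off 0.002273705170809323 0.012614034411120346 29.979236125946045 [-2.810732   -0.80026317  4.83183811]
n 4 mm/row 11.2 deg/row 0.0
[[-0.0, -0.0, -0.056], [0.0, 0.0, 0.0]]
[[-0.0, -0.0, -0.056], [0.0, 0.0, 0.0]]
[[-0.0, -0.0, -0.056], [0.0, 0.0, 0.0]]
[[-0.0, -0.0, -0.056], [0.0, 0.0, 0.0]]
n 12 mm/row 11.1 deg/row 2.52
[[-0.006, 0.047, -0.03], [0.006, 0.42, 0.025]]
[[-0.005, 0.047, -0.03], [0.006, 0.42, 0.025]]
[[-0.003, 0.047, -0.03], [0.006, 0.42, 0.025]]
[[-0.002, 0.047, -0.031], [0.006, 0.42, 0.025]]
[[-0.0, 0.047, -0.031], [0.006, 0.42, 0.025]]
[[0.001, 0.047, -0.031], [0.006, 0.42, 0.025]]
[[0.003, 0.047, -0.031], [0.006, 0.42, 0.025]]
[[0.004, 0.046, -0.03], [0.006, 0.42, 0.025]]
[[0.006, 0.046, -0.03], [0.006, 0.42, 0.025]]
[[0.007, 0.046, -0.03], [0.006, 0.42, 0.025]]
[[0.008, 0.046, -0.03], [0.006, 0.42, 0.025]]
[[0.01, 0.046, -0.029], [0.006, 0.42, 0.025]]
n 10 mm/row 42.0 deg/row 0.0
[[-0.041, 0.201, 0.044], [0.0, 0.0, 0.0]]
[[-0.041, 0.201, 0.044], [0.0, 0.0, 0.0]]
[[-0.041, 0.201, 0.044], [0.0, 0.0, 0.0]]
[[-0.041, 0.201, 0.044], [0.0, 0.0, 0.0]]
[[-0.041, 0.201, 0.044], [0.0, 0.0, 0.0]]
[[-0.041, 0.201, 0.044], [0.0, 0.0, 0.0]]
[[-0.041, 0.201, 0.044], [0.0, 0.0, 0.0]]
[[-0.041, 0.201, 0.044], [0.0, 0.0, 0.0]]
[[-0.041, 0.201, 0.044], [0.0, 0.0, 0.0]]
[[-0.041, 0.201, 0.044], [0.0, 0.0, 0.0]]
```

Emit:
{"name": "step_arm", "arguments": {"commands": [[[0,0,-0.03],[0,0,0]],[[0,0,-0.06],[0,0,0]],[[0,0,-0.06],[0,0,0]],[[0,0,-0.07],[0,0,0]],[[-0.006,0.047,-0.03],[0.006,0.42,0.025]],[[-0.005,0.047,-0.03],[0.006,0.42,0.025]],[[-0.003,0.047,-0.03],[0.006,0.42,0.025]],[[-0.002,0.047,-0.03],[0.006,0.42,0.025]]]}}

```text
clock: 30.92
ee_pos: [0.507, -0.2237, 0.1272]
ee_rot: [-0.086, 2.79, 0.021]
wrist_force: [-0.9, 0.4, -3.0]
grip_width: 0.0123
finger_force: 30.0
```

Emit:
{"name": "step_arm", "arguments": {"commands": [[[0,0.047,-0.03],[0.006,0.42,0.025]],[[0.001,0.047,-0.03],[0.006,0.42,0.025]],[[0.003,0.047,-0.03],[0.006,0.42,0.025]],[[0.004,0.046,-0.03],[0.006,0.42,0.025]],[[0.006,0.046,-0.03],[0.006,0.42,0.025]],[[0.007,0.046,-0.03],[0.006,0.42,0.025]],[[0.008,0.046,-0.03],[0.006,0.42,0.025]],[[0.01,0.046,-0.03],[0.006,0.42,0.025]]]}}

```text
clock: 31.58
ee_pos: [0.4849, -0.1645, 0.1623]
ee_rot: [-0.072, 3.095, -0.002]
wrist_force: [1.5, -1.2, -0.2]
grip_width: 0.0128
finger_force: 30.0
```

Run:
```python
from cas import *
s=state();print(s["ee_pos"].round(4),s["grip_width"],s["finger_force"])
c=plan(st(0,.06),H,13)
```

```text
[ 0.4849 -0.1645  0.1623] 0.012772976633022943 29.976022839546204
n 13 mm/row 33.5 deg/row 0.2
[[-0.032, 0.16, 0.038], [-0.002, 0.034, 0.003]]
[[-0.032, 0.16, 0.038], [-0.002, 0.034, 0.003]]
[[-0.032, 0.16, 0.038], [-0.002, 0.034, 0.003]]
[[-0.032, 0.16, 0.038], [-0.002, 0.034, 0.003]]
[[-0.032, 0.16, 0.038], [-0.002, 0.034, 0.003]]
[[-0.032, 0.16, 0.038], [-0.002, 0.034, 0.003]]
[[-0.032, 0.16, 0.038], [-0.002, 0.034, 0.003]]
[[-0.032, 0.16, 0.038], [-0.002, 0.034, 0.003]]
[[-0.032, 0.16, 0.037], [-0.002, 0.034, 0.003]]
[[-0.032, 0.16, 0.037], [-0.002, 0.034, 0.003]]
[[-0.032, 0.16, 0.037], [-0.002, 0.034, 0.003]]
[[-0.032, 0.16, 0.037], [-0.002, 0.034, 0.003]]
[[-0.032, 0.16, 0.037], [-0.002, 0.034, 0.003]]
```

Emit:
{"name": "step_arm", "arguments": {"commands": [[[-0.032,0.16,0.038],[-0.002,0.034,0.003]],[[-0.032,0.16,0.038],[-0.002,0.034,0.003]],[[-0.032,0.16,0.038],[-0.002,0.034,0.003]],[[-0.032,0.16,0.038],[-0.002,0.034,0.003]],[[-0.032,0.16,0.038],[-0.002,0.034,0.003]],[[-0.032,0.16,0.038],[-0.002,0.034,0.003]],[[-0.032,0.16,0.038],[-0.002,0.034,0.003]],[[-0.032,0.16,0.038],[-0.002,0.034,0.003]]]}}

```text
clock: 32.25
ee_pos: [0.5269, 0.0946, 0.1019]
ee_rot: [-0.069, 3.121, -0.002]
wrist_force: [0.8, 1.1, -0.0]
grip_width: 0.0129
finger_force: 30.0
```

Emit:
{"name": "step_arm", "arguments": {"commands": [[[-0.032,0.16,0.037],[-0.002,0.034,0.003]],[[-0.032,0.16,0.037],[-0.002,0.034,0.003]],[[-0.032,0.16,0.037],[-0.002,0.034,0.003]],[[-0.032,0.13,0.037],[-0.002,0.034,0.003]],[[-0.02,0.08,0.03],[-0.002,0.034,0.003]],[[0,0.03,0],[0,0,0]],[[0,0,0],[0,0,0]],[[0,0,0],[0,0,0]]]}}

```text
clock: 32.92
ee_pos: [0.5506, 0.2366, 0.0669]
ee_rot: [-0.066, 3.139, -0.003]
wrist_force: [0.4, -0.3, -0.9]
grip_width: 0.0127
finger_force: 30.0
```

Run:
```python
from cas import *
s=state();print(s["ee_pos"].round(4),s["grip_width"],st(0))
c=plan(st(0,.016)+[0,.001,0],H,8)
```

```text
[0.5506 0.2366 0.0669] 0.012657528307691108 [0.552  0.2545 0.006 ]
n 8 mm/row 6.1 deg/row 0.02
[[-0.001, 0.012, 0.028], [-0.002, 0.002, -0.0]]
[[-0.001, 0.012, 0.028], [-0.002, 0.002, -0.0]]
[[-0.001, 0.012, 0.028], [-0.002, 0.002, -0.0]]
[[-0.001, 0.012, 0.028], [-0.002, 0.002, -0.0]]
[[-0.001, 0.012, 0.028], [-0.002, 0.002, -0.0]]
[[-0.001, 0.012, 0.028], [-0.002, 0.002, -0.0]]
[[-0.001, 0.012, 0.028], [-0.002, 0.002, -0.0]]
[[-0.001, 0.012, 0.028], [-0.002, 0.002, -0.0]]
```

Emit:
{"name": "step_arm", "arguments": {"commands": [[[-0.002,0.025,0.02],[0,0,0]],[[-0.002,0.025,0.02],[0,0,0]],[[-0.002,0.025,0.03],[0,0,0]],[[0,0.02,0.04],[0,0,0]],[[0,0,0.05],[0,0,0]],[[0,0,0.04],[0,0,0]],[[0,0,0.03],[0,0,0]],[[0,0,0],[0,0,0]]]}}

```text
clock: 33.58
ee_pos: [0.5505, 0.2559, 0.019]
ee_rot: [0.066, -3.14, 0.004]
wrist_force: [-0.4, 0.1, 0.8]
grip_width: 0.0125
finger_force: 30.0
```

Emit:
{"name": "step_arm", "arguments": {"commands": [[[0,0,0.01],[0,0,0]],[[0,0,0.01],[0,0,0]],[[0,0,0.01],[0,0,0]],[[0,0,0.005],[0,0,0]],[[0,0,0.005],[0,0,0]],[[0,0,0],[0,0,0]],[[0,0,0],[0,0,0]],[[0,0,0],[0,0,0]]]}}

```text
clock: 34.25
ee_pos: [0.5515, 0.2569, 0.013]
ee_rot: [-0.066, 3.139, -0.001]
wrist_force: [0.3, -0.5, -0.6]
grip_width: 0.0123
finger_force: 30.0
```

Emit:
{"name": "step_arm", "arguments": {"commands": [[[0,0,0.006],[0,0,0]],[[0,0,0.006],[0,0,0]],[[0,0,0.005],[0,0,0]],[[0,0,0.003],[0,0,0]],[[0,0,0.002],[0,0,0]],[[0,0,0.002],[0,0,0]],[[0,0,0],[0,0,0]],[[0,0,0],[0,0,0]]]}}

```text
clock: 34.92
ee_pos: [0.5514, 0.2569, 0.0081]
ee_rot: [-0.066, 3.139, -0.001]
wrist_force: [-0.5, -0.0, -0.3]
grip_width: 0.0124
finger_force: 30.0
```

Emit:
{"name": "step_arm", "arguments": {"commands": [[[0,0,0.002],[0,0,0]],[[0,0,0.002],[0,0,0]],[[0,0,0.002],[0,0,0]],[[0,0,0.002],[0,0,0]],[[0,0,0],[0,0,0]],[[0,0,0],[0,0,0]],[[0,0,0],[0,0,0]],[[0,0,0],[0,0,0]]]}}

```text
clock: 35.58
ee_pos: [0.5515, 0.257, 0.0078]
ee_rot: [-0.066, 3.138, -0.001]
wrist_force: [-2.5, -2.4, 10.2]
grip_width: 0.0126
finger_force: 30.0
```

Emit:
{"name": "step_arm", "arguments": {"commands": [[[0,0,0],[0,0,0]],[[0,0,0],[0,0,0]],[[0,0,0],[0,0,0]],[[0,0,-0.02],[0,0,0]],[[0,0,-0.05],[0,0,0]],[[0,0,-0.12],[0,0,0]],[[0,0,-0.18],[0,0,0]],[[0,0,-0.18],[0,0,0]]], "hand": 0.66}}

```text
clock: 36.25
ee_pos: [0.5504, 0.2567, 0.1176]
ee_rot: [0.067, -3.141, 0.002]
wrist_force: [0.8, 0.4, -0.2]
grip_width: 0.0297
finger_force: 0.0
```

Run:
```python
from cas import *
s=state();print(s["ee_pos"].round(4),s["grip_width"])
b=plan([.46,-.10,.18],H,10); a=plan([.485,-.27,.19],G,10,b); a=plan(gt(0,.05),G,4,a)
```

```text
[0.5504 0.2567 0.1176] 0.029733010928866987
n 10 mm/row 37.3 deg/row 0.01
[[0.053, -0.176, -0.031], [-0.001, -0.0, 0.001]]
[[0.053, -0.176, -0.031], [-0.001, -0.0, 0.001]]
[[0.053, -0.176, -0.031], [-0.001, -0.0, 0.001]]
[[0.053, -0.176, -0.031], [-0.001, -0.0, 0.001]]
[[0.053, -0.176, -0.031], [-0.001, -0.0, 0.001]]
[[0.053, -0.176, -0.031], [-0.001, -0.0, 0.001]]
[[0.053, -0.176, -0.031], [-0.001, -0.0, 0.001]]
[[0.053, -0.176, -0.031], [-0.001, -0.0, 0.001]]
[[0.053, -0.176, -0.031], [-0.001, -0.0, 0.001]]
[[0.053, -0.176, -0.031], [-0.001, -0.0, 0.001]]
n 10 mm/row 17.2 deg/row 3.01
[[-0.009, -0.085, -0.005], [-0.008, -0.5, -0.031]]
[[-0.009, -0.085, -0.004], [-0.008, -0.5, -0.031]]
[[-0.009, -0.086, -0.004], [-0.008, -0.5, -0.031]]
[[-0.009, -0.086, -0.004], [-0.008, -0.5, -0.031]]
[[-0.009, -0.086, -0.003], [-0.008, -0.5, -0.031]]
[[-0.009, -0.086, -0.003], [-0.008, -0.5, -0.031]]
[[-0.008, -0.086, -0.003], [-0.008, -0.5, -0.031]]
[[-0.008, -0.086, -0.002], [-0.008, -0.5, -0.031]]
[[-0.008, -0.086, -0.002], [-0.008, -0.5, -0.031]]
[[-0.008, -0.086, -0.001], [-0.008, -0.5, -0.031]]
n 4 mm/row 24.0 deg/row 0.0
[[0.018, -0.046, 0.109], [0.0, 0.0, 0.0]]
[[0.018, -0.046, 0.109], [0.0, 0.0, 0.0]]
[[0.018, -0.046, 0.109], [0.0, 0.0, 0.0]]
[[0.018, -0.046, 0.109], [0.0, 0.0, 0.0]]
```

Emit:
{"name": "step_arm", "arguments": {"commands": [[[0.05,-0.176,-0.03],[0,0,0]],[[0.05,-0.176,-0.03],[0,0,0]],[[0.05,-0.176,-0.03],[0,0,0]],[[0.05,-0.176,-0.03],[0,0,0]],[[0.05,-0.176,-0.03],[0,0,0]],[[0.05,-0.176,-0.03],[0,0,0]],[[0.05,-0.176,-0.03],[0,0,0]],[[0.05,-0.176,-0.03],[0,0,0]]]}}

```text
clock: 36.92
ee_pos: [0.4825, -0.0293, 0.1655]
ee_rot: [-0.067, 3.138, -0.001]
wrist_force: [1.3, -0.1, -0.2]
grip_width: 0.0306
finger_force: 0.0
```

Emit:
{"name": "step_arm", "arguments": {"commands": [[[0.05,-0.176,-0.03],[0,0,0]],[[0.05,-0.176,-0.03],[0,0,0]],[[-0.01,-0.085,-0.005],[-0.008,-0.5,-0.03]],[[-0.01,-0.085,-0.004],[-0.008,-0.5,-0.03]],[[-0.01,-0.085,-0.004],[-0.008,-0.5,-0.03]],[[-0.01,-0.085,-0.004],[-0.008,-0.5,-0.03]],[[-0.01,-0.085,-0.003],[-0.008,-0.5,-0.03]],[[-0.01,-0.085,-0.003],[-0.008,-0.5,-0.03]]]}}

```text
clock: 37.58
ee_pos: [0.4826, -0.2011, 0.1836]
ee_rot: [-0.087, 2.821, 0.015]
wrist_force: [1.7, 0.1, -0.3]
grip_width: 0.03
finger_force: 0.0
```

Emit:
{"name": "step_arm", "arguments": {"commands": [[[-0.01,-0.085,-0.003],[-0.008,-0.5,-0.03]],[[-0.01,-0.085,0],[-0.008,-0.5,-0.03]],[[-0.01,-0.085,0],[-0.008,-0.5,-0.03]],[[-0.01,-0.085,0],[-0.008,-0.5,-0.03]],[[0,0,0],[0,0,0]],[[0,0,0],[0,0,0]],[[0,0,0],[0,0,0]],[[0,0,0],[0,0,0]]]}}

```text
clock: 38.25
ee_pos: [0.4895, -0.2459, 0.1837]
ee_rot: [-0.099, 2.687, 0.022]
wrist_force: [-0.7, 0.3, 0.8]
grip_width: 0.03
finger_force: 0.0
```

Run:
```python
from cas import *
s=state();print(s["ee_pos"].round(4))
a=plan(gt(0,.05),G,7)
T=read_camera("top"); g=T["color"].astype(float).mean(2)
for r in(180,182): print(g[r,362:398].astype(int))
```

```text
[ 0.4895 -0.2459  0.1837]
n 7 mm/row 14.4 deg/row 0.58
[[0.008, -0.043, 0.057], [-0.002, -0.096, -0.002]]
[[0.009, -0.043, 0.057], [-0.002, -0.096, -0.002]]
[[0.009, -0.043, 0.057], [-0.002, -0.096, -0.002]]
[[0.01, -0.043, 0.057], [-0.002, -0.096, -0.002]]
[[0.011, -0.043, 0.057], [-0.002, -0.096, -0.002]]
[[0.011, -0.043, 0.056], [-0.002, -0.096, -0.002]]
[[0.012, -0.043, 0.056], [-0.002, -0.096, -0.002]]
[74 81 81 82 83 84 85 85 83 84 81 71 69 67 68 67 65 66 86 92 89 76 67 67
 68 68 72 72 73 73 73 74 71 68 67 74]
[ 78  84  94 104 107 107 108 108 106 101  84  70  67  69  74  78  68  70
  88  94  89  75  66  65  66  74  88  92  91  91  92  91  85  73  68  78]
```

Emit:
{"name": "step_arm", "arguments": {"commands": [[[0.008,-0.044,0.057],[0,-0.096,0]],[[0.009,-0.044,0.057],[0,-0.096,0]],[[0.009,-0.044,0.057],[0,-0.096,0]],[[0.01,-0.044,0.057],[0,-0.096,0]],[[0.01,-0.044,0.057],[0,-0.096,0]],[[0.01,-0.044,0.057],[0,-0.096,0]],[[0.012,-0.044,0.057],[0,-0.096,0]],[[0,0,0],[0,0,0]]]}}

```text
clock: 38.97
ee_pos: [0.5179, -0.3081, 0.1037]
ee_rot: [-0.091, 2.62, 0.024]
wrist_force: [0.6, 0.1, -0.7]
grip_width: 0.03
finger_force: 0.0
```

Run:
```python
from cas import *
s=state();print(s["ee_pos"].round(4))
a=plan(gt(0,0),G,6)
```

```text
[ 0.5179 -0.3081  0.1037]
n 6 mm/row 8.0 deg/row 0.06
[[-0.002, 0.003, 0.04], [-0.005, -0.005, -0.008]]
[[-0.002, 0.003, 0.04], [-0.005, -0.005, -0.008]]
[[-0.002, 0.003, 0.04], [-0.005, -0.005, -0.008]]
[[-0.002, 0.003, 0.04], [-0.005, -0.005, -0.008]]
[[-0.002, 0.003, 0.04], [-0.005, -0.005, -0.008]]
[[-0.002, 0.003, 0.04], [-0.005, -0.005, -0.008]]
```

Emit:
{"name": "step_arm", "arguments": {"commands": [[[-0.002,0.003,0.05],[-0.005,-0.005,-0.008]],[[-0.002,0.003,0.05],[-0.005,-0.005,-0.008]],[[-0.002,0.003,0.05],[-0.005,-0.005,-0.008]],[[-0.002,0.003,0.04],[-0.005,-0.005,-0.008]],[[-0.002,0.003,0.03],[-0.005,-0.005,-0.008]],[[0,0.002,0.015],[0,0,-0.008]],[[0,0,0.005],[0,0,0]],[[0,0,0],[0,0,0]]]}}

```text
clock: 39.63
ee_pos: [0.5437, -0.3016, 0.0654]
ee_rot: [-0.101, 2.614, 0.026]
wrist_force: [0.3, -0.1, -0.3]
grip_width: 0.0303
finger_force: 0.0
```

Emit:
{"name": "step_arm", "arguments": {"commands": [[[0,0,0],[0,0,0]],[[0,0,0],[0,0,0]],[[0,0,0],[0,0,0]],[[0,0,0],[0,0,0]],[[0,0,0],[0,0,0]],[[0,0,0],[0,0,0]],[[0,0,0],[0,0,0]],[[0,0,0],[0,0,0]]], "hand": 1}}

```text
clock: 40.3
ee_pos: [0.5436, -0.302, 0.0659]
ee_rot: [-0.101, 2.614, 0.025]
wrist_force: [-3.0, -0.2, 5.4]
grip_width: 0.0128
finger_force: 30.0
```

Run:
```python
from cas import *
s=state();p=s["ee_pos"];print(p.round(4),"off",(p-gt(0))@np.c_[X,Y,Z],s["grip_width"],s["finger_force"],s["wrist_force"])
a=plan(p+Z*.045,R.from_rotvec(s["ee_rot"]),4)
b=plan(a[0]+[-.03,.11,.07],H,12,a)
```

```text
[ 0.5436 -0.302   0.0659] off [0.00094522 0.00035382 0.00196262] 0.012765551290174738 29.998819828033447 [-3.02210406 -0.15906776  5.39134641]
n 4 mm/row 11.2 deg/row 0.0
[[-0.0, -0.0, -0.056], [0.0, 0.0, 0.0]]
[[-0.0, -0.0, -0.056], [0.0, 0.0, 0.0]]
[[-0.0, -0.0, -0.056], [0.0, 0.0, 0.0]]
[[-0.0, -0.0, -0.056], [0.0, 0.0, 0.0]]
n 12 mm/row 11.1 deg/row 2.52
[[-0.006, 0.047, -0.03], [0.006, 0.419, 0.027]]
[[-0.005, 0.047, -0.03], [0.006, 0.419, 0.027]]
[[-0.003, 0.047, -0.03], [0.006, 0.419, 0.027]]
[[-0.002, 0.047, -0.031], [0.006, 0.419, 0.027]]
[[-0.0, 0.047, -0.031], [0.006, 0.419, 0.027]]
[[0.001, 0.047, -0.031], [0.006, 0.419, 0.027]]
[[0.003, 0.047, -0.031], [0.006, 0.419, 0.027]]
[[0.004, 0.046, -0.03], [0.006, 0.419, 0.027]]
[[0.006, 0.046, -0.03], [0.006, 0.419, 0.027]]
[[0.007, 0.046, -0.03], [0.006, 0.419, 0.027]]
[[0.008, 0.046, -0.03], [0.006, 0.419, 0.027]]
[[0.01, 0.046, -0.029], [0.006, 0.419, 0.027]]
```

Emit:
{"name": "step_arm", "arguments": {"commands": [[[0,0,-0.03],[0,0,0]],[[0,0,-0.06],[0,0,0]],[[0,0,-0.06],[0,0,0]],[[0,0,-0.07],[0,0,0]],[[-0.006,0.047,-0.03],[0.006,0.42,0.027]],[[-0.005,0.047,-0.03],[0.006,0.42,0.027]],[[-0.003,0.047,-0.03],[0.006,0.42,0.027]],[[-0.002,0.047,-0.03],[0.006,0.42,0.027]]]}}

```text
clock: 40.97
ee_pos: [0.5135, -0.2711, 0.1251]
ee_rot: [-0.097, 2.766, 0.015]
wrist_force: [0.1, 0.1, -0.7]
grip_width: 0.0126
finger_force: 30.0
```

Emit:
{"name": "step_arm", "arguments": {"commands": [[[0,0.047,-0.03],[0.006,0.42,0.027]],[[0.001,0.047,-0.03],[0.006,0.42,0.027]],[[0.003,0.047,-0.03],[0.006,0.42,0.027]],[[0.004,0.046,-0.03],[0.006,0.42,0.027]],[[0.006,0.046,-0.03],[0.006,0.42,0.027]],[[0.007,0.046,-0.03],[0.006,0.42,0.027]],[[0.008,0.046,-0.03],[0.006,0.42,0.027]],[[0.01,0.046,-0.03],[0.006,0.42,0.027]]]}}

```text
clock: 41.63
ee_pos: [0.4901, -0.2058, 0.1643]
ee_rot: [-0.069, 3.095, -0.004]
wrist_force: [0.1, -0.2, 0.1]
grip_width: 0.0127
finger_force: 30.0
```

Run:
```python
from cas import *
s=state();print(s["ee_pos"].round(4),s["grip_width"],s["finger_force"],st(-.044))
c=plan(st(-.044,.06)+[0,.001,0],H,13)
```

```text
[ 0.4901 -0.2058  0.1643] 0.012670271344209281 29.997859597206116 [0.55384746 0.2105388  0.006     ]
n 13 mm/row 33.3 deg/row 0.2
[[-0.03, 0.159, 0.039], [-0.003, 0.034, 0.002]]
[[-0.03, 0.159, 0.039], [-0.003, 0.034, 0.002]]
[[-0.03, 0.159, 0.038], [-0.003, 0.034, 0.002]]
[[-0.03, 0.159, 0.038], [-0.003, 0.034, 0.002]]
[[-0.03, 0.159, 0.038], [-0.003, 0.034, 0.002]]
[[-0.03, 0.159, 0.038], [-0.003, 0.034, 0.002]]
[[-0.031, 0.159, 0.038], [-0.003, 0.034, 0.002]]
[[-0.031, 0.159, 0.038], [-0.003, 0.034, 0.002]]
[[-0.031, 0.159, 0.038], [-0.003, 0.034, 0.002]]
[[-0.031, 0.159, 0.038], [-0.003, 0.034, 0.002]]
[[-0.031, 0.159, 0.038], [-0.003, 0.034, 0.002]]
[[-0.031, 0.159, 0.038], [-0.003, 0.034, 0.002]]
[[-0.031, 0.159, 0.038], [-0.003, 0.034, 0.002]]
```

Emit:
{"name": "step_arm", "arguments": {"commands": [[[-0.03,0.16,0.038],[-0.003,0.034,0.002]],[[-0.03,0.16,0.038],[-0.003,0.034,0.002]],[[-0.03,0.16,0.038],[-0.003,0.034,0.002]],[[-0.03,0.16,0.038],[-0.003,0.034,0.002]],[[-0.03,0.16,0.038],[-0.003,0.034,0.002]],[[-0.03,0.16,0.038],[-0.003,0.034,0.002]],[[-0.03,0.16,0.038],[-0.003,0.034,0.002]],[[-0.03,0.16,0.038],[-0.003,0.034,0.002]]]}}

```text
clock: 42.3
ee_pos: [0.5292, 0.0529, 0.1037]
ee_rot: [-0.067, 3.122, -0.002]
wrist_force: [-0.2, -0.3, -0.7]
grip_width: 0.0125
finger_force: 30.0
```

Emit:
{"name": "step_arm", "arguments": {"commands": [[[-0.03,0.16,0.038],[-0.003,0.034,0.002]],[[-0.03,0.16,0.038],[-0.003,0.034,0.002]],[[-0.03,0.16,0.038],[-0.003,0.034,0.002]],[[-0.03,0.13,0.038],[-0.003,0.034,0.002]],[[-0.02,0.08,0.03],[-0.003,0.034,0.002]],[[0,0.05,0],[0,0,0]],[[0,0.02,0],[0,0,0]],[[0,0,0],[0,0,0]]]}}

```text
clock: 42.97
ee_pos: [0.5509, 0.2046, 0.068]
ee_rot: [-0.067, 3.139, -0.0]
wrist_force: [0.5, 0.0, -0.6]
grip_width: 0.0124
finger_force: 30.0
```

Run:
```python
from cas import *
s=state();print(s["ee_pos"].round(4),s["grip_width"],st(-.044))
c=plan(st(-.044,.013)+[0,.001,0],H,8)
```

```text
[0.5509 0.2046 0.068 ] 0.012374151699035277 [0.55384746 0.2105388  0.006     ]
n 8 mm/row 6.2 deg/row 0.01
[[-0.002, 0.004, 0.031], [-0.0, 0.002, 0.001]]
[[-0.002, 0.004, 0.031], [-0.0, 0.002, 0.001]]
[[-0.002, 0.004, 0.031], [-0.0, 0.002, 0.001]]
[[-0.002, 0.004, 0.031], [-0.0, 0.002, 0.001]]
[[-0.002, 0.004, 0.031], [-0.0, 0.002, 0.001]]
[[-0.002, 0.004, 0.031], [-0.0, 0.002, 0.001]]
[[-0.002, 0.004, 0.031], [-0.0, 0.002, 0.001]]
[[-0.002, 0.004, 0.031], [-0.0, 0.002, 0.001]]
```

Emit:
{"name": "step_arm", "arguments": {"commands": [[[-0.003,0.01,0.03],[0,0,0]],[[-0.003,0.01,0.03],[0,0,0]],[[-0.003,0.01,0.04],[0,0,0]],[[-0.003,0.004,0.05],[0,0,0]],[[0,0,0.04],[0,0,0]],[[0,0,0.03],[0,0,0]],[[0,0,0.02],[0,0,0]],[[0,0,0],[0,0,0]]]}}

```text
clock: 43.63
ee_pos: [0.553, 0.2106, 0.0186]
ee_rot: [-0.066, 3.141, -0.002]
wrist_force: [0.3, 0.5, 0.1]
grip_width: 0.0125
finger_force: 30.0
```

Emit:
{"name": "step_arm", "arguments": {"commands": [[[0,0,0.01],[0,0,0]],[[0,0,0.01],[0,0,0]],[[0,0,0.008],[0,0,0]],[[0,0,0.005],[0,0,0]],[[0,0,0.003],[0,0,0]],[[0,0,0],[0,0,0]],[[0,0,0],[0,0,0]],[[0,0,0],[0,0,0]]]}}

```text
clock: 44.3
ee_pos: [0.5537, 0.2111, 0.0127]
ee_rot: [-0.066, 3.139, -0.0]
wrist_force: [-0.2, 0.5, -0.4]
grip_width: 0.0125
finger_force: 30.0
```

Emit:
{"name": "step_arm", "arguments": {"commands": [[[0,0,0.005],[0,0,0]],[[0,0,0.005],[0,0,0]],[[0,0,0.005],[0,0,0]],[[0,0,0.003],[0,0,0]],[[0,0,0.003],[0,0,0]],[[0,0,0.002],[0,0,0]],[[0,0,0],[0,0,0]],[[0,0,0],[0,0,0]]]}}

```text
clock: 44.97
ee_pos: [0.5536, 0.211, 0.0079]
ee_rot: [-0.066, 3.139, -0.001]
wrist_force: [-0.3, -0.5, 0.2]
grip_width: 0.0123
finger_force: 30.0
```

Emit:
{"name": "step_arm", "arguments": {"commands": [[[0,0,0.002],[0,0,0]],[[0,0,0.002],[0,0,0]],[[0,0,0.001],[0,0,0]],[[0,0,0],[0,0,0]],[[0,0,0],[0,0,0]],[[0,0,0],[0,0,0]],[[0,0,0],[0,0,0]],[[0,0,0],[0,0,0]]]}}

```text
clock: 45.63
ee_pos: [0.5537, 0.2111, 0.0075]
ee_rot: [-0.066, 3.139, -0.001]
wrist_force: [-1.4, -0.3, 5.7]
grip_width: 0.0124
finger_force: 30.0
```

Contact with the seats. I'll release, retreat up and away, and then look.

Emit:
{"name": "step_arm", "arguments": {"commands": [[[0,0,0],[0,0,0]],[[0,0,0],[0,0,0]],[[0,0,0],[0,0,0]],[[0,0,-0.02],[0,0,0]],[[0,0,-0.05],[0,0,0]],[[0,0,-0.12],[0,0,0]],[[0,0,-0.18],[0,0,0]],[[0,0,-0.18],[0,0,0]]], "hand": 0.66}}

```text
clock: 46.3
ee_pos: [0.5526, 0.2109, 0.1182]
ee_rot: [0.067, -3.141, 0.001]
wrist_force: [1.1, 1.2, -0.1]
grip_width: 0.03
finger_force: 0.0
```

Emit:
{"name": "step_arm", "arguments": {"commands": [[[0.05,-0.17,-0.05],[0,0,0]],[[0.05,-0.17,-0.05],[0,0,0]],[[0.05,-0.17,-0.05],[0,0,0]],[[0.05,-0.17,-0.05],[0,0,0]],[[0.05,-0.17,-0.05],[0,0,0]],[[0,-0.17,0],[0,0,0]],[[0,-0.17,0],[0,0,0]],[[0,-0.17,0],[0,0,0]]]}}

```text
clock: 46.97
ee_pos: [0.5146, -0.0644, 0.1682]
ee_rot: [-0.066, 3.138, -0.001]
wrist_force: [0.4, -0.0, 0.1]
grip_width: 0.0299
finger_force: 0.0
```

Emit:
{"name": "step_arm", "arguments": {"commands": [[[0,-0.17,0],[0,0,0]],[[0,-0.17,0],[0,0,0]],[[0,-0.1,0],[0,0,0]],[[0,0,0],[0,0,0]],[[0,0,0],[0,0,0]],[[0,0,0],[0,0,0]],[[0,0,0],[0,0,0]],[[0,0,0],[0,0,0]]]}}

```text
clock: 47.63
ee_pos: [0.5187, -0.149, 0.1674]
ee_rot: [-0.07, 3.139, 0.0]
wrist_force: [-0.2, 0.5, 0.5]
grip_width: 0.0301
finger_force: 0.0
```

Run:
```python
from cas import *
s=state();print(s["clock"],s["ee_pos"].round(3),s["joint_velocities"].round(3))
T=read_camera("top");S=read_camera("side")
for c,n in((T,"top"),(S,"side")): c["color"]=np.mean([read_camera(n)["color"].astype(float) for _ in range(4)],0).astype(np.uint8)
a=cv2.resize(crop(T,203,148,65,65,6),(400,400));b=cv2.resize(crop(S,286,182,80,80,5),(400,400))
e=cv2.resize(T["color"][120:240,160:460,::-1],(450,180));f=cv2.resize(S["color"][40:340,200:500,::-1],(350,180))
cv2.imwrite("pics/end.png",np.vstack([np.hstack([a,b]),np.hstack([e,f])]))
```

```text
47.6333 [ 0.519 -0.149  0.167] [ 0.001  0.003  0.008  0.     0.003 -0.001  0.001]
```

View pics/end.png

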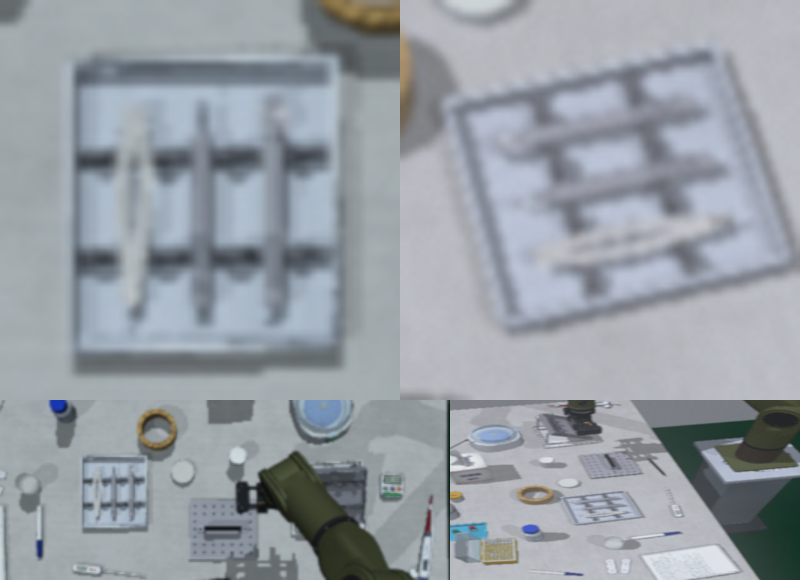

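The final view shows forceps, probe and spatula left to right in the tray, working ends pointing away, each across both rails. The lid lies flat with its handle up, and the bystanders are where they were.

```bash
python3 -c "
from station import job_done
print(job_done())"
```

```text
the job is handed in; nothing more can be done
None
```

I handed the job in at about 48 s on the robot's clock: the lid lies flat on the bench, right way up, and the forceps, probe and spatula are in the left, middle and right tray slots with their working ends pointing away. The hand-in gave no verdict.

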